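Clamp the slipped egg mould

TASK

One of the five egg moulds in the carrier has slipped forward and its hand-screw is slack. Gently push that mould fully home against its back stop, then turn its hand-screw clockwise until the rubber pad clamps the mould firmly: snug, but not forced, or the plastic cracks. Keep off the neighbouring clamps and their screws, leave the spare mould half and the scraper beside the carrier where they lie, and let go.

Things in the scene. Friction and masses are not known exactly. Their poses are not given: they have to be found in the camera images.
- mould: The slipped mould: a closed double egg mould of frosted plastic, a block 100 long (its x) x 46 wide x 42 mm high, 0.34 to 0.53 kg, loose on its clamp's steel shoe between two low side guides (2 mm play each side). Origin: centre of its underside; +x towards the back stop. It sticks out 14 to 26 mm at the front (-x) beyond the other moulds; sliding it takes 2 to 5 N, the stop is rigid.
- mould_seat (a point): Where the mould's origin lies when the mould is fully home: its back face then bears on the clamp's column (back stop) and the mould is centred under the pad. Axes as clamp_s; so home is reached by sliding along +x. 18 mm above the table.
- spindle: The slack hand-screw. Origin: centre of its black fluted knob (35 dia x 30 mm high, axis upright); it sinks with the screw but does not turn. Clockwise from above lowers knob and pad, 12 mm a turn. It turns freely against an even 0.28 Nm; once the pad bears, the torque rises by 0.28 Nm per rad (150 N per rad). Firm is 0.12 to 0.22 Nm above free turning, 0.3 cracks the mould. It stays where left.
- clamp_s: The clamp of the slipped mould, steel, fixed: shoe, back column and an arm whose boss (34 dia, top 78 mm above the origin) guides the screw. Origin: on the screw's axis, level with the carrier's deck (14 mm above the table); x to the back, z up. The knob's underside starts 12 mm above the boss. The rubber pad (24 dia) hangs 1.5 to 6.5 mm above the mould; pads are worn, so poses do not tell.
- clamp_a: One of four neighbouring screw clamps (66 mm between axes, in a row along y), tight, with its own mould: same build and size as clamp_s. Origin: on its screw's axis, level with the carrier's deck; +x to its back column, z up. Its black knob (35 dia x 30 mm) has its centre 99 to 100.5 mm above the origin. Leave it untouched.
- clamp_b: One of four neighbouring screw clamps (66 mm between axes, in a row along y), tight, with its own mould: same build and size as clamp_s. Origin: on its screw's axis, level with the carrier's deck; +x to its back column, z up. Its black knob (35 dia x 30 mm) has its centre 99 to 100.5 mm above the origin. Leave it untouched.
- clamp_d: One of four neighbouring screw clamps (66 mm between axes, in a row along y), tight, with its own mould: same build and size as clamp_s. Origin: on its screw's axis, level with the carrier's deck; +x to its back column, z up. Its black knob (35 dia x 30 mm) has its centre 99 to 100.5 mm above the origin. Leave it untouched.
- clamp_e: One of four neighbouring screw clamps (66 mm between axes, in a row along y), tight, with its own mould: same build and size as clamp_s. Origin: on its screw's axis, level with the carrier's deck; +x to its back column, z up. Its black knob (35 dia x 30 mm) has its centre 99 to 100.5 mm above the origin. Leave it untouched.
- spare_half: Half of an egg mould, frosted plastic, 98 x 44 x 19 mm, lying beside the carrier. Origin: centre of its underside. Leave it alone.
- bench_scraper: Bench scraper, steel blade with a wooden grip, 87 x 140 x 16 mm, lying beside the carrier. Origin: under its middle. Leave it alone.
Things that resemble listed ones, but are neither listed nor needed, are in the scene too. What is shaped like the mould but orange is not meant.

How it is judged (in metres and radians):
On the way, in this order (a step that is already met when the one before it is completed fails the run):
1. the slipped mould is pushed home against its back stop (within 2.5 mm) while its screw is still slack (x of mould in the frame of mould_seat above -0.0025 m and contact force between spindle and mould below 5 N), for 0.2 s.
2. the pad clamps the mould with 50 to 130 N (x of mould in the frame of mould_seat above -0.0025 m and contact force between spindle and mould between 50 and 130 N), for 0.3 s.
At the end, for the whole second after the job is handed in: The mould stands against its back stop (within 2.5 mm), at rest, and the rubber pad presses on it with 50 to 130 N (all of step 2 and linear speed of mould below 0.01 m/s); the robot touches nothing.
It fails at once if the mould is pushed with more than 35 N (contact force between the fingers and mould above 35 N).
It fails at once if the mould is over-clamped (more than 160 N) and cracks (contact force between spindle and mould above 160 N).
It fails at once if a neighbouring clamp, its mould or its hand-screw is touched (more than 1 N) (contact force between any of the fingers, the arm and clamp_a above 1 N or contact force between any of the fingers, the arm and clamp_b above 1 N or contact force between any of the fingers, the arm and clamp_d above 1 N or contact force between any of the fingers, the arm and clamp_e above 1 N).
It fails at once if a bystander is shifted by more than 20 mm (distance of any of spare_half, bench_scraper from where it was at the start of the episode above 0.02 m).
It also fails if it takes over 72 s, if anything falls off the work surface, if the arm or the gripper's body presses on something with over 40 N, if the wrist force passes 120 N, or if a joint passes its speed limit or range.

ROBOT

A 6-joint arm with a two-finger parallel gripper is mounted at the origin on the work surface. World frame = base frame: x ahead of the robot, y to its left, z up, the work surface at z = 0. Lengths are in m, angles in degrees, forces in N, time in s.
With the tool pointing down it reaches from about 0.375 to 0.9 m from the base axis. Payload 3.1 kg.
Tool frame: the origin (TCP) lies on the centre line of the jaws, within the pads' length; the fingertips stand 8 mm ahead of it and the grasp point (between the pads) lies 11 mm behind it; z points along the fingers, y is the direction in which the jaws open and shut (so a half turn about z gives the same grasp; the last joint's range is limited). The gripper opens to 87 mm and grips with 3 to 60 N. Pads are 19 mm wide; open, the fingers measure 117 mm over their backs; the gripper's body (75 mm by 190 mm) begins 51 mm behind the grasp point.
Start: joints at [-83.566, 30.224, 82.088, -0, 67.689, -10.227], TCP at [0.179, -0.599, 0.231] pointing down, gripper open.
Joint ranges: [-176.69, 176.69], [-43.24, 126.21], [12.49, 139.97], [-82, 262], [0, 151.66], [-163.58, 163.58]. Speed limits (degrees/s): [159.86, 159.86, 180, 180, 180, 180].

INTERFACE

Orientations are given as a 3x3 rotation matrix whose columns are the frame's x, y, z axes.
In Python, from rig import * gives the robot as it stands. The module is installed in compiled form; this text tells all that it offers.
- The arm moves only by the tool arm_command, never from a script. Its argument "commands" is a list of rows, each an object with "translation": the shift along the tool's x, y, z scaled (see below), a list of three; "dr": the turn, a rotation vector about the tool's x, y, z scaled (see below), a list of three; "jaw": the closure, from 0 (fully open) to 1 (shut). In form: [{"translation": [x, y, z], "dr": [ax, ay, az], "jaw": jaw}, ...]. A call has 1 to 12 rows; each row shifts and turns the commanded pose from where the row before left it, along the tool's axes as they then stand; what a row does not reach is not made up. The controller multiplies each number of a shift by 25 mm and each number of a turn by 6 degrees. A row lasts 1/12 s, in which the tool goes at most 41.7 mm and 7.16 degrees, less where a joint would pass 70% of its speed; a pose out of reach is approached as far as the arm can. A call with a number of a shift or a turn outside -1 to 1 is refused whole. A call with a gripper value outside its range is refused whole. The fingers move at their own pace and stop on an object; the grip force is fixed at half the most. Time passes only in rows, so rows that do not move let the fingers close. It gives the time, the measured TCP pose, the force and the opening at its end, in the units of the state.
- read_state(): the state, without advancing time (a new reading comes with each control period).
- capture(name): name is "scene" or "top" or "wrist"; returns (picture, depth): 384x512x3 uint8, red, green, blue; 384x512 float32, m along the optical axis (not along the pixel's ray), 0 where there is no reading.
- camera_model(name): a dict with "intrinsics" (3x3 intrinsics, pixels), "pose" (4x4, takes a point from camera to world coordinates); the wrist camera has in their place "mount" (4x4, takes a point from camera to tool coordinates, whose origin is the TCP and whose axes are the flange's). Camera axes: x right, y down, z forward; pixel columns grow to the right and rows downward; lengths in m; the calibration is good to about 2 mm. A picture is of the moment at which its call begins: read the wrist's pose just before it. camera_model takes no time and is no camera call.
- hand_in(): hands the job in, once; it reports no verdict.
The state is a dict: "time_s": time; "joint_positions": joint angles; "qvel": joint speeds; "tau": joint torques, N m; "position": TCP position; "tcp_rot": TCP orientation; "force": force on the tool from outside, world axes, zero at the start; "moment": the same for the moment, N m; "opening": opening from 0.0 (shut) to 1.0 (fully open).
Only numpy, scipy, OpenCV 4.12 (cv2) and the standard library are available. Lean on these libraries where they do the work, as an engineer would, in place of code of your own. Each camera call takes 0.05 s, during which the arm holds its last target.

## Working session

There is one attempt and no reset: what is moved stays moved. The work goes in short steps, Python scripts to look and compute and a tool call to move; the robot and the scene stay as the last step left them, time stands still between calls to the robot, and variables do not carry over. Pictures are saved under pics/ and viewed, and the job is handed in when it is done.

Besides the shell and the picture viewer there is one more tool, called as name(argument=value, ...) on one line, values as JSON. arm_command: Moves the arm, as the interface text tells. Its arguments: {"type":"object","properties":{"commands":{"type":"array"}},"required":["commands"]}

```bash
mkdir -p pics; ls; python3 - <<'E'
from rig import *
import cv2,numpy as np
s=read_state();print({k:np.round(v,3).tolist() for k,v in s.items()})
for n in ["scene","top","wrist"]:
    p,d=capture(n);cv2.imwrite(f"pics/{n}0.png",p[:,:,::-1]);np.save(f"pics/{n}0.npy",d)
    m=camera_model(n);print(n,{k:np.round(v,4).tolist() for k,v in m.items() if k in("intrinsics","pose","mount")})
E
```

```text
pics
{'time_s': 0.0, 'joint_positions': [-83.568, 30.277, 82.157, -0.001, 67.688, -10.227], 'qvel': [-0.042, 0.086, -0.03, 0.138, 0.008, 0.011], 'tau': [-0.001, -44.004, -17.659, 0.063, 0.058, -0.0], 'position': [0.179, -0.598, 0.23], 'tcp_rot': [[0.958, 0.287, -0.0], [0.287, -0.958, 0.002], [0.0, -0.002, -1.0]], 'force': [-0.556, 0.776, -0.75], 'moment': [0.022, 0.011, 0.015], 'opening': 0.998}
scene {'intrinsics': [[375.1543, 0.0, 257.6569], [0.0, 375.1543, 189.6499], [0.0, 0.0, 1.0]], 'pose': [[-0.3782, 0.6018, -0.7034, 1.2136], [0.9257, 0.2536, -0.2807, 0.2649], [0.0095, -0.7573, -0.653, 0.7331], [0.0, 0.0, 0.0, 1.0]]}
top {'intrinsics': [[419.7881, 0.0, 252.9463], [0.0, 419.7881, 193.2221], [0.0, 0.0, 1.0]], 'pose': [[-0.0052, -0.9968, 0.0793, 0.4491], [-1.0, 0.0046, -0.0078, 0.0038], [0.0074, -0.0794, -0.9968, 1.1019], [0.0, 0.0, 0.0, 1.0]]}
wrist {'intrinsics': [[269.7373, 0.0, 256.2621], [0.0, 269.7373, 190.2869], [0.0, 0.0, 1.0]], 'mount': [[0.0005, -0.9535, -0.3014, 0.0834], [1.0, 0.0004, 0.0005, 0.0007], [-0.0003, -0.3014, 0.9535, -0.1548], [0.0, 0.0, 0.0, 1.0]]}
```

View pics/scene0.png

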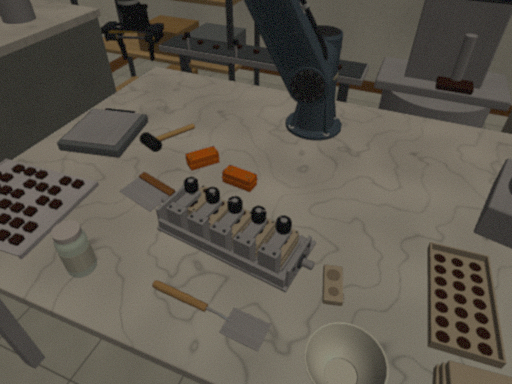

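View pics/top0.png

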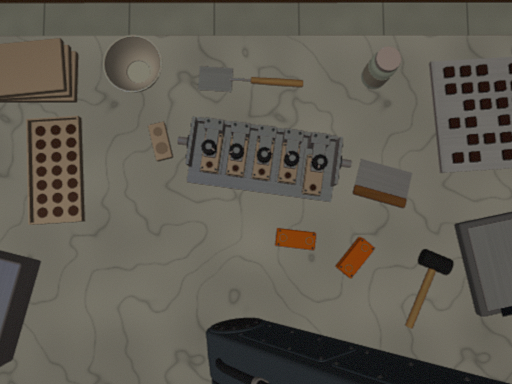

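View pics/wrist0.png

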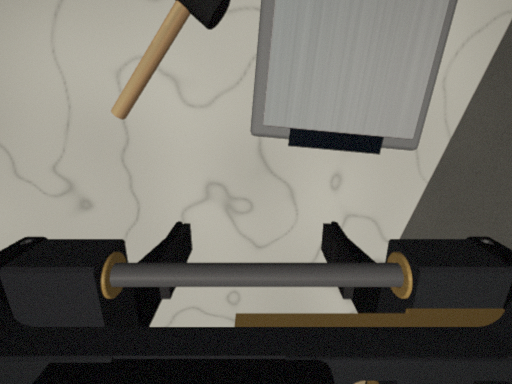

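```bash
python3 - <<'E'
import cv2
a=cv2.imread("pics/top0.png")[105:210,175:360]
cv2.imwrite("pics/topz.png",cv2.resize(a,None,fx=4.3,fy=4.3,interpolation=cv2.INTER_CUBIC))
a=cv2.imread("pics/scene0.png")[165:295,145:325]
cv2.imwrite("pics/scz.png",cv2.resize(a,None,fx=4.3,fy=4.3,interpolation=cv2.INTER_CUBIC))
E
```

```text
(no output)
```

View pics/topz.png

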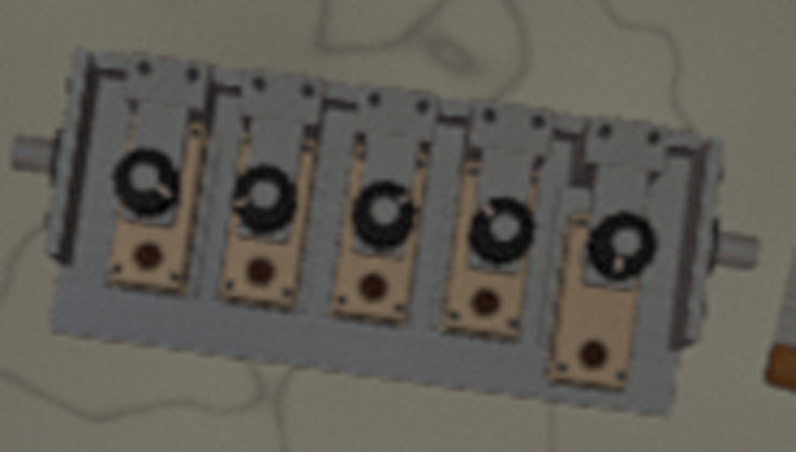

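View pics/scz.png

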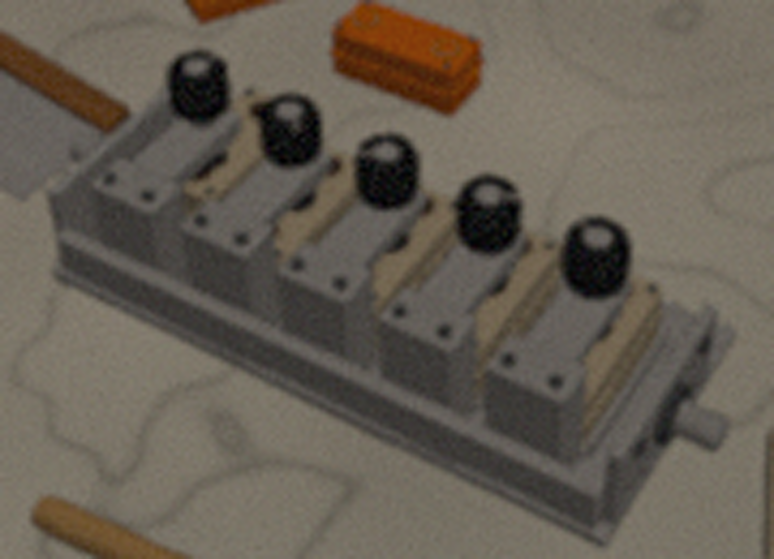

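```bash
cat > h.py <<'E'
from rig import *
import cv2,numpy as np
def ray(n,uv,z,cam=None):
    m=camera_model(n);K=np.array(m["intrinsics"]);T=np.array(m["pose"]) if cam is None else cam
    d=T[:3,:3]@np.linalg.inv(K)@np.array([uv[0],uv[1],1.]);o=T[:3,3]
    return o+d*(z-o[2])/d[2]
def wristT():
    s=read_state();T=np.eye(4);T[:3,:3]=s["tcp_rot"];T[:3,3]=s["position"];return T@np.array(camera_model("wrist")["mount"])
E
python3 - <<'E'
from h import *
a=cv2.imread("pics/top0.png");hsv=cv2.cvtColor(a,cv2.COLOR_BGR2HSV)
m=((a.max(2)<55)*255).astype(np.uint8);m[:,:190]=0;m[:,340:]=0;m[:125]=0;m[185:]=0
n,l,st,c=cv2.connectedComponentsWithStats(m)
P=[]
for i in range(1,n):
    if st[i,4]>60:
        x,y,w,h=st[i,:4];cc=(x+w/2-.5,y+h/2-.5);p=ray("top",cc,.129);print(st[i],c[i],cc,p);P.append(p)
P=np.array(P);P=P[np.argsort(-P[:,1])];print(np.diff(P,axis=0),np.linalg.norm(np.diff(P,axis=0),axis=1))
E
```

```text
[190 125   7  41 107] [192.77570093 144.43925234] (np.float64(193.0), np.float64(145.0)) [0.64060644 0.13609078 0.129     ]
[201 140  16  16 151] [208.79470199 147.40397351] (np.float64(208.5), np.float64(147.5)) [0.63453801 0.09976755 0.129     ]
[229 143  15  17 150] [236.41333333 151.27333333] (np.float64(236.0), np.float64(151.0)) [0.6259937  0.03535453 0.129     ]
[257 147  15  17 143] [263.51048951 155.03496503] (np.float64(264.0), np.float64(155.0)) [ 0.61626417 -0.0301986   0.129     ]
[284 151  16  16 148] [291.36486486 158.79054054] (np.float64(291.5), np.float64(158.5)) [ 0.60772687 -0.09456016  0.129     ]
[311 154  17  16 155] [318.84516129 161.91612903] (np.float64(319.0), np.float64(161.5)) [ 0.60037418 -0.15891984  0.129     ]
[[-0.00606843 -0.03632323  0.        ]
 [-0.00854431 -0.06441302  0.        ]
 [-0.00972953 -0.06555314  0.        ]
 [-0.0085373  -0.06436155  0.        ]
 [-0.00735268 -0.06435968  0.        ]] [0.03682666 0.06497724 0.06627124 0.0649253  0.06477832]
```

arm_command(commands=[{"translation":[0,0,0],"dr":[0,0,1],"jaw":0},{"translation":[0,0,0],"dr":[0,0,1],"jaw":0},{"translation":[0,0,0],"dr":[0,0,1],"jaw":0},{"translation":[0,0,0],"dr":[0,0,1],"jaw":0},{"translation":[0.72,-0.98,0],"dr":[0,0,0],"jaw":0},{"translation":[0.72,-0.98,0],"dr":[0,0,0],"jaw":0},{"translation":[0.72,-0.98,0],"dr":[0,0,0],"jaw":0},{"translation":[0.72,-0.98,0],"dr":[0,0,0],"jaw":0},{"translation":[0.72,-0.98,0],"dr":[0,0,0],"jaw":0},{"translation":[0.72,-0.98,0],"dr":[0,0,0],"jaw":0},{"translation":[0.72,-0.98,0],"dr":[0,0,0],"jaw":0},{"translation":[0.72,-0.98,0],"dr":[0,0,0],"jaw":0}])

```text
time_s: 1.15
position: [0.3478, -0.4213, 0.2303]
tcp_rot: [[0.992, -0.128, -0.0], [-0.128, -0.992, 0.001], [-0.0, -0.001, -1.0]]
force: [0.1, -0.8, 0.3]
opening: 0.998
```

arm_command(commands=[{"translation":[0.72,-0.98,0],"dr":[0,0,0],"jaw":0},{"translation":[0.72,-0.98,0],"dr":[0,0,0],"jaw":0},{"translation":[0.72,-0.98,0],"dr":[0,0,0],"jaw":0},{"translation":[0.72,-0.98,0],"dr":[0,0,0],"jaw":0},{"translation":[0.72,-0.98,0],"dr":[0,0,0],"jaw":0},{"translation":[0.72,-0.98,0],"dr":[0,0,0],"jaw":0},{"translation":[0.72,-0.98,0],"dr":[0,0,0],"jaw":0},{"translation":[0.72,-0.98,0],"dr":[0,0,0],"jaw":0},{"translation":[0.72,-0.98,0],"dr":[0,0,0],"jaw":0},{"translation":[0.72,-0.98,0],"dr":[0,0,0],"jaw":0},{"translation":[0.72,-0.98,0],"dr":[0,0,0],"jaw":0},{"translation":[0,0,0],"dr":[0,0,0],"jaw":0}])

```text
time_s: 2.15
position: [0.5811, -0.1766, 0.2304]
tcp_rot: [[0.992, -0.123, 0.003], [-0.123, -0.992, 0.002], [0.002, -0.002, -1.0]]
force: [1.0, 0.3, 0.2]
opening: 0.999
```

```bash
python3 - <<'E'
from h import *
s=read_state();print({k:np.round(s[k],3).tolist() for k in("time_s","joint_positions","position","tcp_rot","force","moment")})
T=wristT();p,d=capture("wrist");np.savez("pics/w1.npz",T=T,d=d,p=p)
cv2.imwrite("pics/w1.png",cv2.resize(p[:,:,::-1],(768,576)))
E
```

```text
{'time_s': 2.15, 'joint_positions': [-27.517, 28.815, 84.821, 0.169, 66.28, 69.489], 'position': [0.581, -0.177, 0.23], 'tcp_rot': [[0.992, -0.123, 0.003], [-0.123, -0.992, 0.002], [0.002, -0.002, -1.0]], 'force': [0.955, 0.35, 0.241], 'moment': [0.032, 0.025, -0.011]}
```

View pics/w1.png

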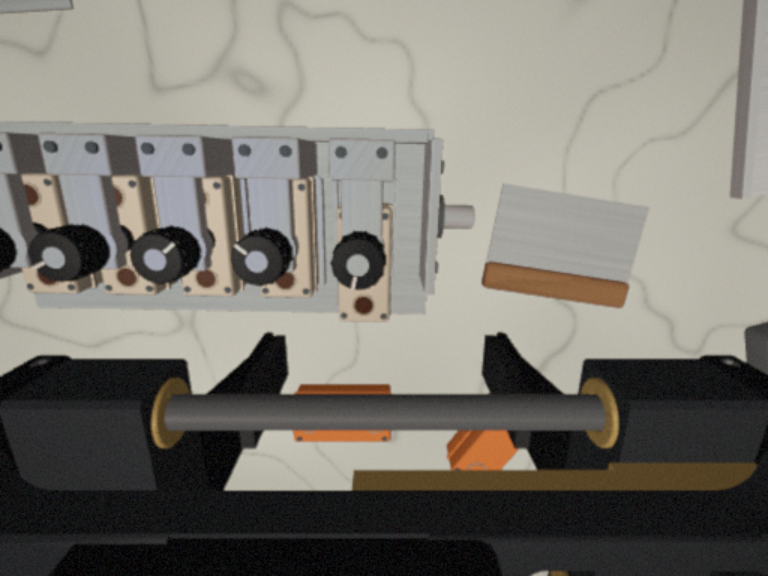

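```bash
python3 - <<'E'
from h import *
f=np.load("pics/w1.npz");T=f["T"];d=f["d"];p=f["p"]
for nm,uv,z in [("cap",(357.5,264),.134),("nbcap",(256,262),.129),("nb2",(158,260),.129),("front",(364,320.5),.060),("FL",(340.5,320),.060),("FR",(389.5,320.5),.060),("BR",(391,205.5),.060),("nbfrontL",(270,295),.060),("nbfrontR",(311,296),.060),("colL",(330,179),.088),("colR",(394,180),.088)]:
    u=np.array(uv)/1.5; q=ray("wrist",u,z,T)
    dd=d[int(round(u[1])),int(round(u[0]))];K=camera_model("wrist")["intrinsics"]
    w=T@np.append(np.linalg.inv(K)@[u[0],u[1],1]*dd,1)
    print(nm,q.round(4),w[:3].round(4))
E
python3 - <<'E'
import cv2,numpy as np
p=np.load("pics/w1.npz")["p"][:,:,::-1][80:225,190:310]
cv2.imwrite("pics/w1z.png",cv2.resize(p,None,fx=4,fy=4,interpolation=cv2.INTER_CUBIC))
E
```

```text
cap [ 0.6019 -0.1624  0.134 ] [ 0.6022 -0.1625  0.1354]
nbcap [ 0.6101 -0.0963  0.129 ] [ 0.6105 -0.097   0.1311]
nb2 [ 0.6192 -0.0331  0.129 ] [ 0.6193 -0.0335  0.1296]
front [ 0.5331 -0.1532  0.06  ] [ 0.533  -0.1532  0.0597]
FL [ 0.536  -0.1331  0.06  ] [ 0.536  -0.1331  0.06  ]
FR [ 0.5304 -0.1752  0.06  ] [ 0.5061 -0.1728  0.0007]
BR [ 0.6279 -0.188   0.06  ] [ 0.6257 -0.188   0.0406]
nbfrontL [ 0.5659 -0.0772  0.06  ] [ 0.5661 -0.0773  0.0605]
nbfrontR [ 0.5608 -0.1116  0.06  ] [ 0.5608 -0.1116  0.0602]
colL [ 0.6547 -0.1471  0.088 ] [ 0.6548 -0.1475  0.0908]
colR [ 0.6485 -0.1923  0.088 ] [ 0.6449 -0.1933  0.0186]
```

View pics/w1z.png

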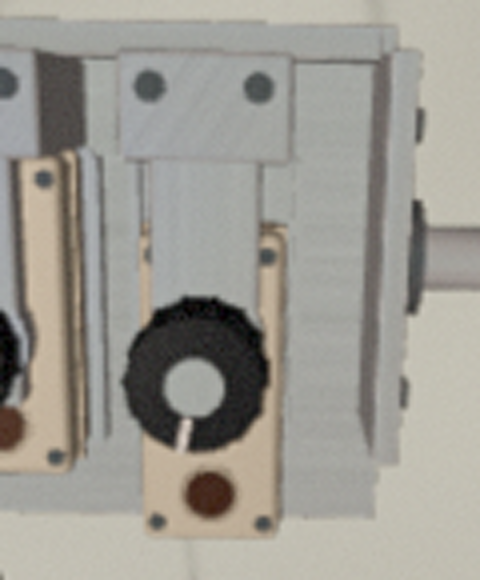

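arm_command(commands=[{"translation":[-0.91,-0.17,0],"dr":[0,0,0.09],"jaw":1},{"translation":[-0.91,-0.17,0],"dr":[0,0,0],"jaw":1},{"translation":[-0.91,-0.17,0],"dr":[0,0,0],"jaw":1},{"translation":[-0.91,-0.17,0],"dr":[0,0,0],"jaw":1},{"translation":[0,0,0],"dr":[0,1,0],"jaw":1},{"translation":[0,0,0],"dr":[0,1,0],"jaw":1},{"translation":[0,0,0],"dr":[0,1,0],"jaw":1},{"translation":[0,0,0],"dr":[0,1,0],"jaw":1},{"translation":[0,0,0],"dr":[0,1,0],"jaw":1},{"translation":[0,0,0],"dr":[0,0,0],"jaw":1}])

```text
time_s: 3.03
position: [0.4872, -0.1483, 0.2287]
tcp_rot: [[0.877, -0.135, 0.461], [-0.124, -0.991, -0.054], [0.464, -0.01, -0.886]]
force: [-1.1, -0.1, -0.5]
opening: 0.326
```

```bash
cat >> h.py <<'E'
A=np.array([.602,-.1624,.014]);YAW=np.radians(-7.6)
R=np.array([[np.cos(YAW),-np.sin(YAW),0],[np.sin(YAW),np.cos(YAW),0],[0,0,1]])
def show():
    s=read_state();print("t",s["time_s"],"clampframe",((s["position"]-A)@R).round(4),"z",round(s["position"][2],4))
    print((R.T@s["tcp_rot"]).round(3).tolist(),"F",(R.T@s["force"]).round(2),"M",np.round(s["moment"],3),"j",np.round(s["joint_positions"],1),s["opening"])
E
python3 -c "from h import *;show()"
```

```text
t 3.0333 clampframe [-0.1157 -0.0012  0.2147] z 0.2287
[[0.886, -0.002, 0.464], [-0.007, -1.0, 0.008], [0.464, -0.01, -0.886]] F [-1.05 -0.23 -0.47] M [0.054 0.28  0.042] j [-38.   14.7 118.4  32.6  26.6  33.2] 0.32605745715494516
```

arm_command(commands=[{"translation":[0,0,0],"dr":[0,-1,0],"jaw":1},{"translation":[0,0,0],"dr":[0,-1,0],"jaw":1},{"translation":[0,0,0],"dr":[0,-0.2,0],"jaw":1},{"translation":[0,0,0],"dr":[0,0,0],"jaw":1},{"translation":[-0.2,0,0.73],"dr":[0,0,0],"jaw":1},{"translation":[-0.2,0,0.73],"dr":[0,0,0],"jaw":1},{"translation":[-0.2,0,0.73],"dr":[0,0,0],"jaw":1},{"translation":[-0.2,0,0.73],"dr":[0,0,0],"jaw":1},{"translation":[0,0,0],"dr":[0,0,0],"jaw":1}])

```text
time_s: 3.78
position: [0.491, -0.1467, 0.1513]
tcp_rot: [[0.953, -0.129, 0.273], [-0.128, -0.992, -0.022], [0.273, -0.014, -0.962]]
force: [0.2, -0.4, -0.0]
opening: 0.008
```

```bash
python3 -c "from h import *;show()"
```

```text
t 3.7833 clampframe [-0.1121  0.0009  0.1373] z 0.1513
[[0.962, 0.003, 0.273], [-0.001, -1.0, 0.014], [0.273, -0.014, -0.962]] F [ 0.28 -0.33 -0.02] M [ 0.055  0.179 -0.03 ] j [-33.7  24.9 114.1  16.4  28.1  50.2] 0.008220085473794164
```

arm_command(commands=[{"translation":[0,0,0],"dr":[0.1,-0.7,0],"jaw":1},{"translation":[-0.15,0,0.86],"dr":[0,0,0],"jaw":1},{"translation":[-0.15,0,0.86],"dr":[0,0,0],"jaw":1},{"translation":[-0.15,0,0.86],"dr":[0,0,0],"jaw":1},{"translation":[0,0,0],"dr":[0,0,0],"jaw":1},{"translation":[0,0,0],"dr":[0,0,0],"jaw":1}])

```text
time_s: 4.28
position: [0.4958, -0.1467, 0.089]
tcp_rot: [[0.97, -0.126, 0.209], [-0.128, -0.992, -0.005], [0.208, -0.022, -0.978]]
force: [0.1, -0.3, -0.4]
opening: 0.004
```

```bash
python3 -c "from h import *;show()"
```

```text
t 4.2833 clampframe [-0.1074  0.0015  0.075 ] z 0.089
[[0.978, 0.006, 0.208], [0.002, -1.0, 0.022], [0.208, -0.022, -0.978]] F [ 0.16 -0.27 -0.37] M [0.037 0.123 0.041] j [-32.6  32.8 113.1  15.1  24.4  51.5] 0.004151044017356702
```

arm_command(commands=[{"translation":[-0.18,0,0.84],"dr":[-0.2,0,0],"jaw":1},{"translation":[-0.18,0.06,0.84],"dr":[0,0,0],"jaw":1},{"translation":[0,0,0],"dr":[0,0,0],"jaw":1},{"translation":[0,0,0],"dr":[0,0,0],"jaw":1}])

```text
time_s: 4.62
position: [0.4964, -0.1479, 0.047]
tcp_rot: [[0.969, -0.13, 0.208], [-0.128, -0.991, -0.027], [0.21, -0.001, -0.978]]
force: [-0.2, 0.6, -0.2]
opening: 0.003
```

```bash
python3 - <<'E'
from h import *
show()
p,d=capture("wrist");cv2.imwrite("pics/w2.png",cv2.resize(p[:,:,::-1],(768,576)))
E
```

```text
t 4.6167 clampframe [-0.1066  0.0004  0.033 ] z 0.047
[[0.978, 0.002, 0.21], [0.002, -1.0, 0.001], [0.21, -0.001, -0.978]] F [-0.24  0.62 -0.25] M [0.022 0.083 0.025] j [-31.9  38.  114.4  17.1  17.3  49.7] 0.0027341394445897227
```

View pics/w2.png

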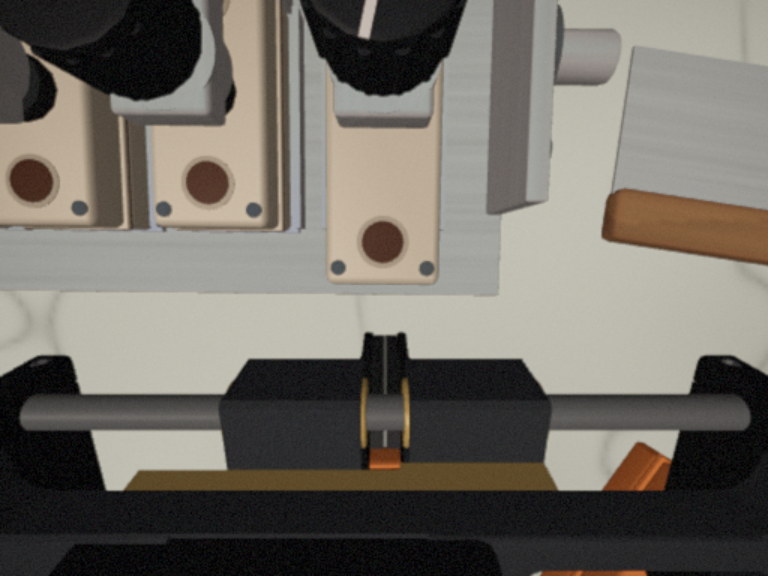

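arm_command(commands=[{"translation":[0.215,0,0.046],"dr":[0,0,0],"jaw":1},{"translation":[0.215,0,0.046],"dr":[0,0,0],"jaw":1},{"translation":[0.215,0,0.046],"dr":[0,0,0],"jaw":1},{"translation":[0.215,0,0.046],"dr":[0,0,0],"jaw":1},{"translation":[0.04,0,0.0085],"dr":[0,0,0],"jaw":1},{"translation":[0.04,0,0.0085],"dr":[0,0,0],"jaw":1},{"translation":[0.04,0,0.0085],"dr":[0,0,0],"jaw":1},{"translation":[0.04,0,0.0085],"dr":[0,0,0],"jaw":1},{"translation":[0.04,0,0.0085],"dr":[0,0,0],"jaw":1},{"translation":[0.04,0,0.0085],"dr":[0,0,0],"jaw":1}])

```text
time_s: 5.5
position: [0.5212, -0.1498, 0.0458]
tcp_rot: [[0.971, -0.129, 0.203], [-0.127, -0.992, -0.023], [0.204, -0.003, -0.979]]
force: [-7.0, -0.2, 7.7]
opening: 0.001
```

```bash
python3 -c "from h import *;show()"
```

```text
t 5.5 clampframe [-0.0818  0.0018  0.0318] z 0.0458
[[0.979, 0.003, 0.204], [0.002, -1.0, 0.004], [0.204, -0.003, -0.979]] F [-6.89 -1.13  7.69] M [ 0.021  1.152 -0.058] j [-30.5  38.8 110.6  13.8  20.3  54.4] 0.0014089167525472544
```

arm_command(commands=[{"translation":[0.04,0,0.0],"dr":[0,0,0],"jaw":1},{"translation":[0.04,0,0.0],"dr":[0,0,0],"jaw":1}])

```text
time_s: 5.67
position: [0.5236, -0.1502, 0.046]
tcp_rot: [[0.97, -0.13, 0.204], [-0.127, -0.992, -0.024], [0.205, -0.003, -0.979]]
force: [-3.8, 0.5, 1.7]
opening: 0.007
```

```bash
python3 -c "from h import *;show()"
```

```text
t 5.6667 clampframe [-0.0793  0.0017  0.032 ] z 0.046
[[0.979, 0.003, 0.205], [0.002, -1.0, 0.003], [0.205, -0.003, -0.979]] F [-3.81 -0.02  1.68] M [0.083 0.706 0.002] j [-30.4  38.9 110.3  13.6  20.5  54.7] 0.00734325672674042
```

arm_command(commands=[{"translation":[0.04,0,0.006],"dr":[0,0,0],"jaw":1},{"translation":[0.04,0,0.006],"dr":[0,0,0],"jaw":1},{"translation":[0.04,0,0.006],"dr":[0,0,0],"jaw":1},{"translation":[0.04,0,0.006],"dr":[0,0,0],"jaw":1},{"translation":[0.04,0,0.006],"dr":[0,0,0],"jaw":1},{"translation":[0.04,0,0.006],"dr":[0,0,0],"jaw":1},{"translation":[0.04,0,0.006],"dr":[0,0,0],"jaw":1},{"translation":[0.04,0,0.006],"dr":[0,0,0],"jaw":1},{"translation":[0.04,0,0.006],"dr":[0,0,0],"jaw":1},{"translation":[0.04,0,0.006],"dr":[0,0,0],"jaw":1}])

```text
time_s: 6.5
position: [0.5361, -0.153, 0.0473]
tcp_rot: [[0.969, -0.13, 0.208], [-0.127, -0.992, -0.027], [0.21, -0.0, -0.978]]
force: [-0.9, -1.2, -1.9]
opening: 0.005
```

```bash
python3 -c "from h import *;show()"
```

```text
t 6.5 clampframe [-0.0666  0.0006  0.0333] z 0.0473
[[0.978, 0.002, 0.21], [0.002, -1.0, 0.001], [0.21, -0.0, -0.978]] F [-0.76 -1.29 -1.91] M [0.121 0.534 0.012] j [-29.9  39.1 108.7  12.7  21.5  56.1] 0.0048965854618611285
```

arm_command(commands=[{"translation":[0.03,0,0.006],"dr":[0,0,0],"jaw":1},{"translation":[0.03,0,0.006],"dr":[0,0,0],"jaw":1},{"translation":[0.03,0,0.006],"dr":[0,0,0],"jaw":1},{"translation":[0.03,0,0.006],"dr":[0,0,0],"jaw":1}])

```text
time_s: 6.83
position: [0.5389, -0.1532, 0.0474]
tcp_rot: [[0.969, -0.13, 0.208], [-0.127, -0.992, -0.027], [0.21, -0.001, -0.978]]
force: [-3.1, 1.0, -1.0]
opening: 0.009
```

arm_command(commands=[{"translation":[0.03,0,0.006],"dr":[0,0,0],"jaw":1},{"translation":[0.03,0,0.006],"dr":[0,0,0],"jaw":1}])

```text
time_s: 7.0
position: [0.5398, -0.1532, 0.0472]
tcp_rot: [[0.97, -0.129, 0.207], [-0.127, -0.992, -0.026], [0.208, -0.001, -0.978]]
force: [-5.8, -0.9, 0.9]
opening: 0.008
```

```bash
python3 -c "from h import *;show()"
```

```text
t 7.0 clampframe [-0.0628  0.0009  0.0332] z 0.0472
[[0.978, 0.003, 0.208], [0.003, -1.0, 0.001], [0.208, -0.001, -0.978]] F [-5.64 -1.69  0.94] M [-0.063  1.127 -0.097] j [-29.7  39.3 108.1  12.3  22.   56.7] 0.008096428989533428
```

arm_command(commands=[{"translation":[0.03,0,0.006],"dr":[0,0,0],"jaw":1}])

```text
time_s: 7.08
position: [0.5399, -0.1532, 0.0472]
tcp_rot: [[0.97, -0.129, 0.206], [-0.127, -0.992, -0.026], [0.207, -0.001, -0.978]]
force: [-8.0, -0.7, 2.9]
opening: 0.008
```

arm_command(commands=[{"translation":[0.03,0,0.006],"dr":[0,0,0],"jaw":1}])

```text
time_s: 7.17
position: [0.5401, -0.1531, 0.0471]
tcp_rot: [[0.97, -0.129, 0.205], [-0.127, -0.992, -0.025], [0.206, -0.002, -0.979]]
force: [-10.1, -1.3, 4.9]
opening: 0.005
```

arm_command(commands=[{"translation":[0.03,0,0.006],"dr":[0,0,0],"jaw":1}])

```text
time_s: 7.25
position: [0.5402, -0.153, 0.0471]
tcp_rot: [[0.971, -0.129, 0.204], [-0.127, -0.992, -0.025], [0.205, -0.002, -0.979]]
force: [-12.5, -3.1, 5.4]
opening: 0.003
```

arm_command(commands=[{"translation":[0,0,0],"dr":[0,0,0],"jaw":1},{"translation":[0,0,0],"dr":[0,0,0],"jaw":1},{"translation":[0,0,0],"dr":[0,0,0],"jaw":1}])

```text
time_s: 7.5
position: [0.5401, -0.153, 0.0471]
tcp_rot: [[0.97, -0.129, 0.204], [-0.127, -0.992, -0.025], [0.205, -0.002, -0.979]]
force: [-10.7, -1.6, 3.9]
opening: 0.005
```

```bash
python3 - <<'E'
from h import *
show()
p,d=capture("wrist");cv2.imwrite("pics/w3.png",cv2.resize(p[:,:,::-1],(768,576)))
E
```

```text
t 7.5 clampframe [-0.0626  0.0011  0.0331] z 0.0471
[[0.979, 0.003, 0.205], [0.003, -1.0, 0.003], [0.205, -0.002, -0.979]] F [-10.4   -3.01   3.95] M [-0.195  1.658 -0.218] j [-29.7  39.3 107.9  12.1  22.3  57. ] 0.005491779719724148
```

View pics/w3.png

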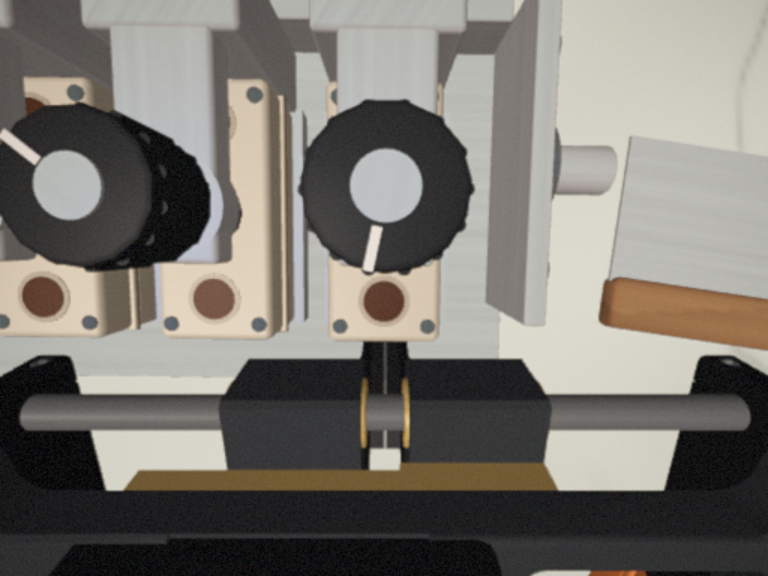

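arm_command(commands=[{"translation":[-0.3,0,-0.06],"dr":[0,0,0],"jaw":1},{"translation":[-0.7,0,-0.15],"dr":[0,0,0],"jaw":1},{"translation":[-0.7,0,-0.15],"dr":[0,0,0],"jaw":1},{"translation":[0.18,0,-0.85],"dr":[0,-0.4,0],"jaw":1},{"translation":[0.18,0,-0.85],"dr":[0,-0.4,0],"jaw":1},{"translation":[0.15,0,-0.95],"dr":[0,-0.4,0],"jaw":1},{"translation":[0.1,0,-0.95],"dr":[0,-0.4,0],"jaw":1},{"translation":[0.1,0,-0.95],"dr":[0,-0.4,0],"jaw":1},{"translation":[0,0,-0.95],"dr":[0,0,0],"jaw":1},{"translation":[0,0,-0.95],"dr":[0,0,0],"jaw":1},{"translation":[0,0,0],"dr":[0,0,0],"jaw":1},{"translation":[0,0,0],"dr":[0,0,0],"jaw":1}])

```text
time_s: 8.55
position: [0.505, -0.1495, 0.2118]
tcp_rot: [[0.992, -0.13, 0.009], [-0.13, -0.992, -0.003], [0.009, 0.002, -1.0]]
force: [1.0, 0.6, 0.0]
opening: 0.005
```

```bash
python3 - <<'E'
from h import *
show()
T=wristT();p,d=capture("wrist");np.savez("pics/w4.npz",T=T,d=d,p=p);cv2.imwrite("pics/w4.png",cv2.resize(p[:,:,::-1],(768,576)))
p,d=capture("top");cv2.imwrite("pics/top4.png",cv2.resize(p[105:210,175:360,::-1],None,fx=4.3,fy=4.3,interpolation=cv2.INTER_CUBIC))
E
```

```text
t 8.55 clampframe [-0.0978 -0.      0.1978] z 0.2118
[[1.0, 0.003, 0.009], [0.003, -1.0, -0.002], [0.009, 0.002, -1.0]] F [0.93 0.76 0.03] M [ 0.085  0.107 -0.008] j [-28.7  23.9  97.7   0.1  57.9  68.7] 0.0052104235916045506
```

View pics/w4.png

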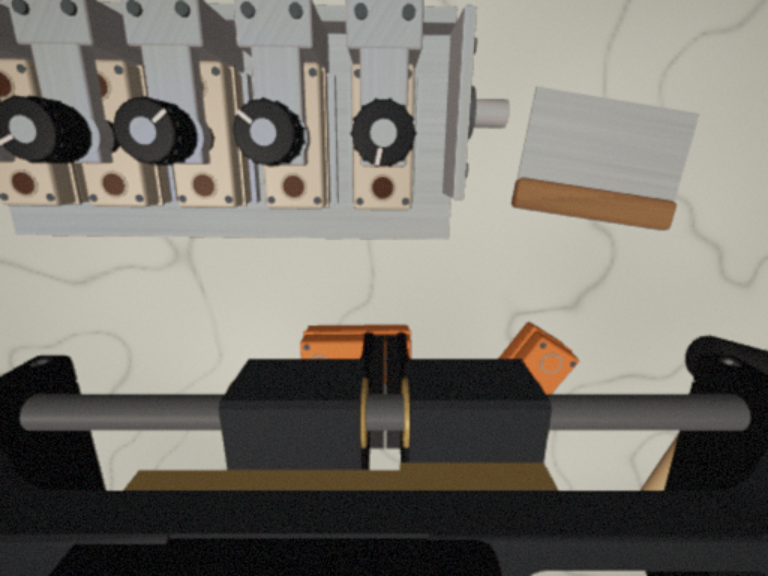

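View pics/top4.png

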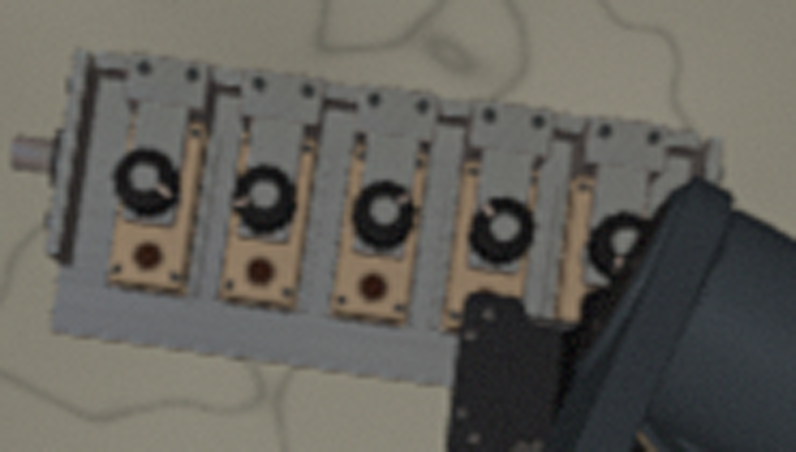

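```bash
python3 - <<'E'
from h import *
f=np.load("pics/w4.npz");T=f["T"];d=f["d"];p=f["p"].astype(int)
g=p.max(2); K=np.array(camera_model("wrist")["intrinsics"])
m=((p.max(2)<70)*255).astype(np.uint8);m[115:]=0;m[:60]=0
# fine: white cap component within knob
for u0,v0 in [(383,132),(263,132)]:
    u0/=1.5;v0/=1.5
    w=np.zeros(g.shape,np.uint8);w[(g>100)]=255
    mask=np.zeros_like(w);cv2.circle(mask,(int(u0),int(v0)),12,255,-1);w&=mask
    n,l,st,c=cv2.connectedComponentsWithStats(w);i=l[int(v0),int(u0)]
    # drop mark: opening
    b=cv2.morphologyEx(((l==i)*255).astype(np.uint8),cv2.MORPH_OPEN,np.ones((5,5),np.uint8))
    mm=cv2.moments(b,True);cu=(mm["m10"]/mm["m00"],mm["m01"]/mm["m00"])
    dd=np.median(d[b>0]);q=T@np.append(np.linalg.inv(K)@[cu[0],cu[1],1]*dd,1)
    print(np.array(cu)*1.5,mm["m00"],q[:3].round(4),ray("wrist",cu,.134,T).round(4))
E
```

```text
[382.9270073  132.08759124] 274.0 [ 0.6017 -0.1622  0.1355] [ 0.6018 -0.1622  0.134 ]
[262.2480916  131.23282443] 262.0 [ 0.611  -0.0967  0.1307] [ 0.6106 -0.0976  0.134 ]
```

arm_command(commands=[{"translation":[0,0,0],"dr":[0,0,-1],"jaw":0.37},{"translation":[0,0,0],"dr":[0,0,-1],"jaw":0.37},{"translation":[0,0,0],"dr":[0,0,-1],"jaw":0.37},{"translation":[0,0,0],"dr":[0,0,-1],"jaw":0.37},{"translation":[0,0,0],"dr":[0,0,-1],"jaw":0.37},{"translation":[0,0,0],"dr":[0,0,-1],"jaw":0.37},{"translation":[0,0,0],"dr":[0,0,-1],"jaw":0.37},{"translation":[0,0,0],"dr":[0,0,-1],"jaw":0.37},{"translation":[0,0,0],"dr":[0,0,-1],"jaw":0.37},{"translation":[0,0,0],"dr":[0,0,-1],"jaw":0.37},{"translation":[0,0,0],"dr":[0,0,-1],"jaw":0.37},{"translation":[0,0,0],"dr":[0,0,-1],"jaw":0.37}])

```text
time_s: 9.65
position: [0.5023, -0.1483, 0.2082]
tcp_rot: [[0.425, 0.905, -0.0], [0.905, -0.425, 0.002], [0.001, -0.001, -1.0]]
force: [-0.6, -0.2, 0.0]
opening: 0.622
```

arm_command(commands=[{"translation":[0,0,0],"dr":[0,0,-1],"jaw":0.37},{"translation":[0,0,0],"dr":[0,0,-1],"jaw":0.37},{"translation":[0,0,0],"dr":[0,0,-1],"jaw":0.37},{"translation":[0,0,0],"dr":[0,0,-1],"jaw":0.37},{"translation":[0,0,0],"dr":[0,0,-1],"jaw":0.37},{"translation":[0,0,0],"dr":[0,0,-1],"jaw":0.37},{"translation":[0,0,0],"dr":[0,0,-1],"jaw":0.37},{"translation":[0,0,0],"dr":[0,0,-1],"jaw":0.37},{"translation":[0,0,0],"dr":[0,0,-1],"jaw":0.37},{"translation":[0,0,0],"dr":[0,0,-1],"jaw":0.37},{"translation":[0,0,0],"dr":[0,0,-1],"jaw":0.37},{"translation":[0,0,0],"dr":[0,0,-1],"jaw":0.37}])

```text
time_s: 10.65
position: [0.5023, -0.1483, 0.2082]
tcp_rot: [[-0.729, 0.684, -0.0], [0.684, 0.729, 0.002], [0.001, 0.001, -1.0]]
force: [-0.5, 0.3, -0.8]
opening: 0.632
```

arm_command(commands=[{"translation":[0,0,0],"dr":[0,0,-1],"jaw":0.37},{"translation":[0,0,0],"dr":[0,0,-1],"jaw":0.37},{"translation":[0,0,0],"dr":[0,0,-1],"jaw":0.37},{"translation":[0,0,0],"dr":[0,0,-1],"jaw":0.37},{"translation":[0,0,0],"dr":[0,0,-1],"jaw":0.37},{"translation":[0,0,0],"dr":[0,0,-1],"jaw":0.37},{"translation":[0,0,0],"dr":[0,0,-1],"jaw":0.37},{"translation":[0,0,0],"dr":[0,0,-1],"jaw":0.37},{"translation":[0,0,0],"dr":[0,0,0],"jaw":0.37},{"translation":[0,0,0],"dr":[0,0,0],"jaw":0.37}])

```text
time_s: 11.48
position: [0.5024, -0.1484, 0.2087]
tcp_rot: [[-0.997, -0.076, 0.0], [-0.076, 0.997, 0.001], [-0.0, 0.001, -1.0]]
force: [-0.4, -1.3, 0.3]
opening: 0.63
```

```bash
cat >> h.py <<'E'
KN=np.array([.6018,-.1622,0])
def todo(z,target=KN):
    s=read_state();v=np.array([target[0],target[1],z])-s["position"]
    print("mm in tool",(np.array(s["tcp_rot"]).T@v*1000).round(2),"tilt z",np.round(np.array(s["tcp_rot"])[:,2],4))
E
python3 -c "from h import *;show();todo(.2)"
```

```text
t 11.4833 clampframe [-0.1006  0.0007  0.1947] z 0.2087
[[-0.978, -0.207, 0.0], [-0.207, 0.978, 0.001], [-0.0, 0.001, -1.0]] F [-0.26 -1.34  0.32] M [ 0.108 -0.129  0.003] j [-2.870e+01  2.420e+01  9.790e+01  1.000e-01  5.800e+01 -1.232e+02] 0.6300051285533665
mm in tool [-98.04 -21.36   8.67] tilt z [ 3.0e-04  1.4e-03 -1.0e+00]
```

arm_command(commands=[{"translation":[-0.784,-0.171,0],"dr":[0,0,0],"jaw":0.37},{"translation":[-0.784,-0.171,0],"dr":[0,0,0],"jaw":0.37},{"translation":[-0.784,-0.171,0],"dr":[0,0,0],"jaw":0.37},{"translation":[-0.784,-0.171,0],"dr":[0,0,0],"jaw":0.37},{"translation":[-0.784,-0.171,0],"dr":[0,0,0],"jaw":0.37},{"translation":[0,0,0.5],"dr":[0,0,0],"jaw":0.37},{"translation":[0,0,0.5],"dr":[0,0,0],"jaw":0.37},{"translation":[0,0,0],"dr":[0,0,0],"jaw":0.37},{"translation":[0,0,0],"dr":[0,0,0],"jaw":0.37}])

```text
time_s: 12.23
position: [0.6015, -0.1618, 0.1837]
tcp_rot: [[-0.997, -0.078, -0.001], [-0.078, 0.997, 0.002], [0.001, 0.002, -1.0]]
force: [0.5, 0.0, 1.0]
opening: 0.627
```

```bash
python3 - <<'E'
from h import *
show();todo(.115)
p,d=capture("wrist");cv2.imwrite("pics/w5.png",cv2.resize(p[:,:,::-1],(768,576)))
E
```

```text
t 12.2333 clampframe [-0.0006  0.0005  0.1697] z 0.1837
[[-0.978, -0.209, -0.001], [-0.209, 0.978, 0.002], [0.001, 0.002, -1.0]] F [0.52 0.1  1.02] M [ 0.048 -0.113  0.008] j [-2.540e+01  3.320e+01  8.500e+01  1.000e-01  6.200e+01 -1.198e+02] 0.6273476824366573
mm in tool [-0.3  -0.55 68.72] tilt z [-8.0e-04  1.6e-03 -1.0e+00]
```

View pics/w5.png

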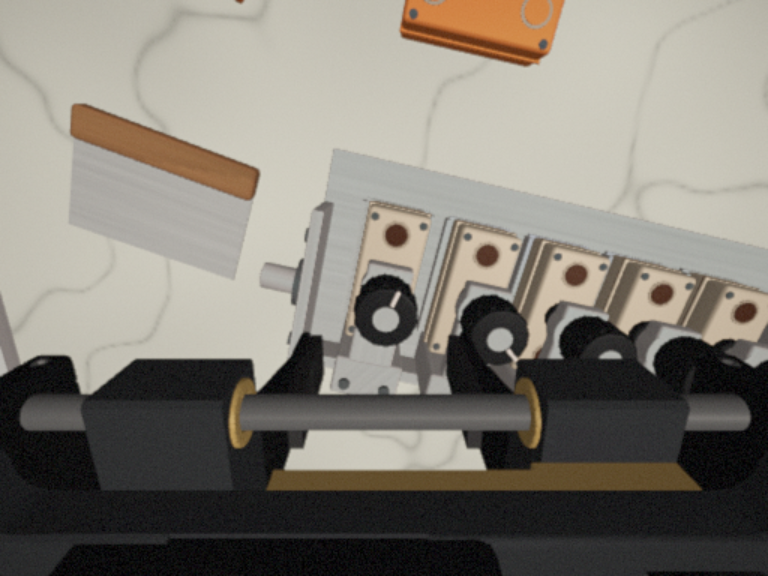

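arm_command(commands=[{"translation":[-0.012,-0.02,0.68],"dr":[0,0,0],"jaw":0.46},{"translation":[0,0,0.68],"dr":[0,0,0],"jaw":0.46},{"translation":[0,0,0.68],"dr":[0,0,0],"jaw":0.46},{"translation":[0,0,0.68],"dr":[0,0,0],"jaw":0.46},{"translation":[0,0,0],"dr":[0,0,0],"jaw":0.46},{"translation":[0,0,0],"dr":[0,0,0],"jaw":0.46}])

```text
time_s: 12.78
position: [0.6026, -0.1626, 0.1172]
tcp_rot: [[-0.997, -0.078, 0.001], [-0.078, 0.997, 0.001], [-0.001, 0.0, -1.0]]
force: [0.2, -1.0, 0.2]
opening: 0.541
```

```bash
python3 - <<'E'
from h import *
show();todo(.115)
p,d=capture("wrist");cv2.imwrite("pics/w6.png",cv2.resize(p[:,:,::-1],(768,576)))
E
```

```text
t 12.7833 clampframe [ 0.0007 -0.0002  0.1032] z 0.1172
[[-0.978, -0.21, 0.001], [-0.21, 0.978, 0.001], [-0.001, 0.0, -1.0]] F [ 0.34 -0.94  0.16] M [ 0.086 -0.169 -0.002] j [-2.540e+01  3.820e+01  8.770e+01  1.000e-01  5.410e+01 -1.199e+02] 0.5410075752970172
mm in tool [0.79 0.51 2.19] tilt z [ 1.3e-03  6.0e-04 -1.0e+00]
```

View pics/w6.png

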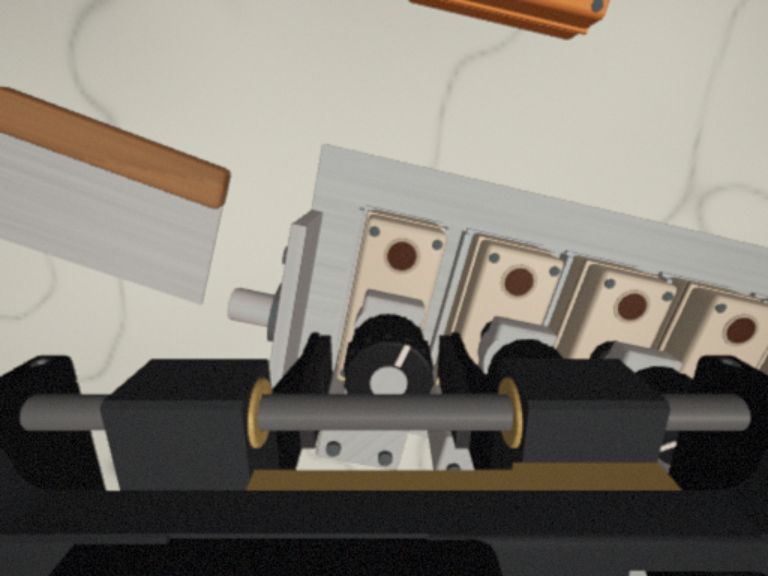

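arm_command(commands=[{"translation":[0.02,0.02,0.06],"dr":[0,0,0],"jaw":0.5},{"translation":[0,0,0],"dr":[0,0,0],"jaw":1},{"translation":[0,0,0],"dr":[0,0,0],"jaw":1},{"translation":[0,0,0],"dr":[0,0,0],"jaw":1},{"translation":[0,0,0],"dr":[0,0,0],"jaw":1},{"translation":[0,0,0],"dr":[0,0,0],"jaw":1}])

```text
time_s: 13.33
position: [0.6027, -0.1613, 0.1166]
tcp_rot: [[-0.997, -0.079, 0.003], [-0.079, 0.997, 0.001], [-0.003, 0.001, -1.0]]
force: [-0.2, 5.1, 6.3]
opening: 0.398
```

```bash
python3 -c "from h import *;show();todo(.115)"
```

```text
t 13.3333 clampframe [0.0006 0.0011 0.1026] z 0.1166
[[-0.978, -0.21, 0.003], [-0.21, 0.978, 0.002], [-0.003, 0.001, -1.0]] F [-0.89  4.99  6.32] M [ 0.974 -0.126 -0.116] j [ -25.3   38.2   87.8    0.2   53.9 -119.9] 0.3977120032070583
mm in tool [ 0.99 -0.79  1.61] tilt z [ 0.0032  0.0013 -1.    ]
```

arm_command(commands=[{"translation":[0,0.05,-0.06],"dr":[0,0,0],"jaw":1},{"translation":[0,0,0],"dr":[0,0,0],"jaw":1}])

```text
time_s: 13.5
position: [0.6027, -0.1613, 0.1167]
tcp_rot: [[-0.997, -0.079, 0.003], [-0.079, 0.997, -0.001], [-0.003, -0.001, -1.0]]
force: [2.6, 1.8, -3.0]
opening: 0.395
```

```bash
python3 -c "from h import *;show()"
```

```text
t 13.5 clampframe [0.0005 0.0012 0.1027] z 0.1167
[[-0.978, -0.21, 0.003], [-0.21, 0.978, -0.0], [-0.003, -0.001, -1.0]] F [ 2.34  2.09 -3.  ] M [ 0.284 -0.448 -0.036] j [ -25.3   38.1   87.9    0.    53.8 -119.8] 0.3949150299158204
```

arm_command(commands=[{"translation":[0,0,0.004],"dr":[0,0,0.5],"jaw":1},{"translation":[0,0,0.004],"dr":[0,0,0.5],"jaw":1},{"translation":[0,0,0.004],"dr":[0,0,0.5],"jaw":1},{"translation":[0,0,0.004],"dr":[0,0,0.5],"jaw":1}])

```text
time_s: 13.83
position: [0.6027, -0.1616, 0.1163]
tcp_rot: [[-0.991, 0.131, 0.003], [0.131, 0.991, -0.001], [-0.003, -0.001, -1.0]]
force: [1.9, 0.5, -3.1]
opening: 0.391
```

```bash
python3 -c "from h import *;show()"
```

```text
t 13.8333 clampframe [0.0006 0.0009 0.1023] z 0.1163
[[-1.0, -0.001, 0.003], [-0.001, 1.0, -0.001], [-0.003, -0.001, -1.0]] F [ 1.84  0.74 -3.14] M [ 0.234 -0.506  0.319] j [ -25.3   38.2   87.9    0.    53.8 -107.7] 0.3907704951314171
```

arm_command(commands=[{"translation":[0,0,0.004],"dr":[0,0,0.5],"jaw":1},{"translation":[0,0,0.004],"dr":[0,0,0.5],"jaw":1},{"translation":[0,0,0.004],"dr":[0,0,0.5],"jaw":1},{"translation":[0,0,0.004],"dr":[0,0,0.5],"jaw":1},{"translation":[0,0,0.004],"dr":[0,0,0.5],"jaw":1},{"translation":[0,0,0.004],"dr":[0,0,0.5],"jaw":1}])

```text
time_s: 14.33
position: [0.6026, -0.1619, 0.1157]
tcp_rot: [[-0.902, 0.431, 0.003], [0.431, 0.902, -0.002], [-0.003, -0.0, -1.0]]
force: [2.1, -0.5, -2.3]
opening: 0.395
```

```bash
cat >> h.py <<'E'
import os
def mz():
    s=read_state();r=np.array(s["tcp_rot"]);a=np.degrees(np.arctan2(r[1,0],r[0,0]))
    l="t %.2f j6 %.2f yaw %.2f Mz %.3f z %.4f F %s op %.3f"%(s["time_s"],s["joint_positions"][5],a,s["moment"][2],s["position"][2],np.round(s["force"],1),s["opening"])
    print(l,np.round(s["position"][:2],4));open("log.txt","a").write(l+"\n")
E
python3 -c "from h import *;mz()"
```

```text
t 14.33 j6 -89.75 yaw 154.49 Mz 0.277 z 0.1157 F [ 2.1 -0.5 -2.3] op 0.395 [ 0.6026 -0.1619]
```

arm_command(commands=[{"translation":[0,0,0.004],"dr":[0,0,0.5],"jaw":1},{"translation":[0,0,0.004],"dr":[0,0,0.5],"jaw":1}])

```text
time_s: 14.5
position: [0.6025, -0.1621, 0.1156]
tcp_rot: [[-0.853, 0.523, 0.002], [0.523, 0.853, -0.002], [-0.003, -0.0, -1.0]]
force: [1.5, -0.5, -2.0]
opening: 0.395
```

```bash
python3 -c "from h import *;mz()"
```

```text
t 14.50 j6 -83.75 yaw 148.49 Mz 0.228 z 0.1156 F [ 1.5 -0.5 -2. ] op 0.395 [ 0.6025 -0.1621]
```

arm_command(commands=[{"translation":[0,0,0.004],"dr":[0,0,0.5],"jaw":1},{"translation":[0,0,0.004],"dr":[0,0,0.5],"jaw":1}])

```text
time_s: 14.67
position: [0.6024, -0.1622, 0.1153]
tcp_rot: [[-0.793, 0.609, 0.002], [0.609, 0.793, -0.002], [-0.003, -0.0, -1.0]]
force: [0.7, -1.5, -2.5]
opening: 0.393
```

```bash
python3 -c "from h import *;mz()"
```

```text
t 14.67 j6 -77.75 yaw 142.49 Mz 0.331 z 0.1153 F [ 0.7 -1.5 -2.5] op 0.393 [ 0.6024 -0.1622]
```

arm_command(commands=[{"translation":[0,0,0.004],"dr":[0,0,0.5],"jaw":1},{"translation":[0,0,0.004],"dr":[0,0,0.5],"jaw":1}])

```text
time_s: 14.83
position: [0.6023, -0.1623, 0.1151]
tcp_rot: [[-0.725, 0.688, 0.002], [0.688, 0.725, -0.002], [-0.003, -0.0, -1.0]]
force: [1.6, -1.4, -2.0]
opening: 0.397
```

```bash
python3 -c "from h import *;mz()"
```

```text
t 14.83 j6 -71.75 yaw 136.50 Mz 0.242 z 0.1151 F [ 1.6 -1.4 -2. ] op 0.397 [ 0.6023 -0.1623]
```

```bash
cat >> h.py <<'E'
def avg(n=5):
    M=[];t6=[];F=[]
    for i in range(n):
        s=read_state();M.append(s["moment"][2]);t6.append(s["tau"][5]);F.append(s["force"])
        if i<n-1: capture("top")
    r=np.array(s["tcp_rot"]);j=s["joint_positions"][5]
    l="t %.2f j6 %.2f Mz %.3f sd %.3f tau6 %.3f sd %.3f z %.4f F %s op %.3f"%(s["time_s"],j,np.mean(M),np.std(M),np.mean(t6),np.std(t6),s["position"][2],np.mean(F,0).round(1),s["opening"])
    print(l);open("avg.txt","a").write(l+"\n");return M,t6
E
python3 -c "
from h import *
M,t=avg(6);print(np.round(M,3),np.round(t,3))"
```

```text
t 15.08 j6 -71.90 Mz 0.148 sd 0.058 tau6 0.149 sd 0.158 z 0.1152 F [ 1.  -2.6 -3.8] op 0.395
[0.242 0.185 0.096 0.077 0.111 0.176] [-0.131  0.338  0.329  0.145  0.105  0.109]
```

arm_command(commands=[{"translation":[0,0,0.004],"dr":[0,0,0.5],"jaw":1},{"translation":[0,0,0.004],"dr":[0,0,0.5],"jaw":1}])

```text
time_s: 15.25
position: [0.6023, -0.1623, 0.115]
tcp_rot: [[-0.65, 0.76, 0.002], [0.76, 0.65, -0.002], [-0.003, 0.0, -1.0]]
force: [1.1, -4.8, -5.7]
opening: 0.395
```

```bash
python3 -c "from h import *;mz()"
```

```text
t 15.25 j6 -65.78 yaw 130.52 Mz 0.333 z 0.1150 F [ 1.1 -4.8 -5.7] op 0.395 [ 0.6023 -0.1623]
```

arm_command(commands=[{"translation":[0,0,0.004],"dr":[0,0,0.5],"jaw":1},{"translation":[0,0,0.004],"dr":[0,0,0.5],"jaw":1}])

```text
time_s: 15.42
position: [0.6022, -0.1624, 0.1148]
tcp_rot: [[-0.567, 0.824, 0.002], [0.824, 0.567, -0.002], [-0.003, 0.0, -1.0]]
force: [-0.3, -4.5, -3.9]
opening: 0.395
```

```bash
python3 -c "from h import *;mz()"
```

```text
t 15.42 j6 -59.77 yaw 124.52 Mz 0.297 z 0.1148 F [-0.3 -4.5 -3.9] op 0.395 [ 0.6022 -0.1624]
```

arm_command(commands=[{"translation":[0,0,0.004],"dr":[0,0,0.5],"jaw":1},{"translation":[0,0,0.004],"dr":[0,0,0.5],"jaw":1}])

```text
time_s: 15.58
position: [0.6021, -0.1625, 0.1146]
tcp_rot: [[-0.478, 0.879, 0.002], [0.879, 0.478, -0.002], [-0.003, 0.0, -1.0]]
force: [0.5, -5.0, -3.5]
opening: 0.395
```

```bash
python3 -c "from h import *;mz()"
```

```text
t 15.58 j6 -53.78 yaw 118.53 Mz 0.331 z 0.1146 F [ 0.5 -5.  -3.5] op 0.395 [ 0.6021 -0.1625]
```

arm_command(commands=[{"translation":[-0.03,-0.015,0.014],"dr":[0,0,0.5],"jaw":1},{"translation":[0,0,0.014],"dr":[0,0,0.5],"jaw":1}])

```text
time_s: 15.75
position: [0.6019, -0.1626, 0.1144]
tcp_rot: [[-0.383, 0.924, 0.001], [0.924, 0.383, -0.001], [-0.001, 0.001, -1.0]]
force: [-1.0, -2.9, 0.8]
opening: 0.398
```

```bash
python3 -c "from h import *;mz()"
```

```text
t 15.75 j6 -47.85 yaw 112.51 Mz 0.329 z 0.1144 F [-1.  -2.9  0.8] op 0.398 [ 0.6019 -0.1626]
```

arm_command(commands=[{"translation":[0,0,0.004],"dr":[0,0,0.5],"jaw":1}])

```text
time_s: 15.83
position: [0.6018, -0.1626, 0.1143]
tcp_rot: [[-0.334, 0.942, 0.001], [0.942, 0.334, -0.001], [-0.002, 0.001, -1.0]]
force: [-1.6, -3.0, -1.3]
opening: 0.392
```

```bash
python3 -c "from h import *;mz()"
```

```text
t 15.83 j6 -44.85 yaw 109.53 Mz 0.367 z 0.1143 F [-1.6 -3.  -1.3] op 0.392 [ 0.6018 -0.1626]
```

arm_command(commands=[{"translation":[0,0,0.004],"dr":[0,0,0.5],"jaw":1}])

```text
time_s: 15.92
position: [0.6018, -0.1626, 0.1143]
tcp_rot: [[-0.285, 0.959, 0.001], [0.959, 0.285, -0.001], [-0.002, 0.001, -1.0]]
force: [-0.4, -3.6, -0.4]
opening: 0.395
```

```bash
python3 -c "from h import *;mz()"
```

```text
t 15.92 j6 -41.85 yaw 106.53 Mz 0.356 z 0.1143 F [-0.4 -3.6 -0.4] op 0.395 [ 0.6018 -0.1626]
```

arm_command(commands=[{"translation":[0,0,0.004],"dr":[0,0,0.5],"jaw":1}])

```text
time_s: 16.0
position: [0.6017, -0.1626, 0.1142]
tcp_rot: [[-0.234, 0.972, 0.001], [0.972, 0.234, -0.001], [-0.002, 0.001, -1.0]]
force: [-1.8, -4.1, 0.4]
opening: 0.393
```

```bash
python3 -c "from h import *;mz()"
```

```text
t 16.00 j6 -38.86 yaw 103.54 Mz 0.412 z 0.1142 F [-1.8 -4.1  0.4] op 0.393 [ 0.6017 -0.1626]
```

arm_command(commands=[{"translation":[0,0,0.004],"dr":[0,0,0.5],"jaw":1}])

```text
time_s: 16.08
position: [0.6017, -0.1626, 0.1142]
tcp_rot: [[-0.183, 0.983, 0.001], [0.983, 0.183, -0.002], [-0.002, 0.0, -1.0]]
force: [-2.2, -2.3, 0.3]
opening: 0.394
```

```bash
python3 -c "from h import *;mz()"
```

```text
t 16.08 j6 -35.86 yaw 100.54 Mz 0.322 z 0.1142 F [-2.2 -2.3  0.3] op 0.394 [ 0.6017 -0.1626]
```

arm_command(commands=[{"translation":[0,0,0.004],"dr":[0,0,0.5],"jaw":1}])

```text
time_s: 16.17
position: [0.6016, -0.1626, 0.1141]
tcp_rot: [[-0.131, 0.991, 0.001], [0.991, 0.131, -0.002], [-0.002, 0.001, -1.0]]
force: [-1.8, -3.3, 0.2]
opening: 0.394
```

```bash
python3 -c "from h import *;mz()"
```

```text
t 16.17 j6 -32.86 yaw 97.55 Mz 0.410 z 0.1141 F [-1.8 -3.3  0.2] op 0.394 [ 0.6016 -0.1626]
```

```bash
cat > fit.py <<'E'
import re,numpy as np
D=[tuple(float(x) for x in re.match(r"t (\S+) j6 (\S+) yaw \S+ Mz (\S+)",l).groups()) for l in open("log.txt")]
D=np.array(D);D=np.vstack([[13.83,-107.7,.319],D]);a=D[:,1];m=D[:,2];k=.28*np.pi/180
best=[]
for b in (.26,.28,.30):
    c=np.arange(-95,-20,.5);r=[((m-b-k*np.clip(a-x,0,None))**2).sum() for x in c];i=np.argmin(r)
    ok=c[np.array(r)<r[i]+.045**2]
    e=a[-1]-c[i];print("base",b,"contact",c[i],ok.min(),ok.max(),"sse",round(r[i],4),"past",e,"N",150*np.radians(e))
E
python3 fit.py
```

```text
base 0.26 contact -63.5 -67.5 -60.5 sse 0.0231 past 30.64 N 80.2153324216594
base 0.28 contact -59.0 -62.5 -55.5 sse 0.0186 past 26.14 N 68.43435997069767
base 0.3 contact -55.0 -58.0 -50.5 sse 0.0187 past 22.14 N 57.962384458731684
```

arm_command(commands=[{"translation":[0,0,0.004],"dr":[0,0,0.5],"jaw":1}])

```text
time_s: 16.25
position: [0.6015, -0.1627, 0.114]
tcp_rot: [[-0.079, 0.997, 0.001], [0.997, 0.079, -0.002], [-0.002, 0.0, -1.0]]
force: [-0.8, -2.8, 0.2]
opening: 0.396
```

```bash
python3 -c "from h import *;mz()"
```

```text
t 16.25 j6 -29.86 yaw 94.55 Mz 0.433 z 0.1140 F [-0.8 -2.8  0.2] op 0.396 [ 0.6015 -0.1627]
```

arm_command(commands=[{"translation":[0,0,0.004],"dr":[0,0,0.5],"jaw":1}])

```text
time_s: 16.33
position: [0.6015, -0.1627, 0.114]
tcp_rot: [[-0.027, 1.0, 0.0], [1.0, 0.027, -0.002], [-0.002, 0.0, -1.0]]
force: [-1.4, -3.7, 1.3]
opening: 0.392
```

```bash
python3 -c "from h import *;mz()";python3 fit.py
```

```text
t 16.33 j6 -26.87 yaw 91.56 Mz 0.402 z 0.1140 F [-1.4 -3.7  1.3] op 0.392 [ 0.6015 -0.1627]
base 0.26 contact -63.0 -65.5 -60.0 sse 0.0245 past 36.129999999999995 N 94.58811881183269
base 0.28 contact -58.5 -61.5 -55.5 sse 0.0199 past 31.63 N 82.80714636087096
base 0.3 contact -54.0 -57.0 -50.5 sse 0.02 past 27.13 N 71.02617390990923
```

arm_command(commands=[{"translation":[0,0,0.004],"dr":[0,0,0.5],"jaw":1}])

```text
time_s: 16.42
position: [0.6014, -0.1627, 0.1139]
tcp_rot: [[0.025, 1.0, 0.0], [1.0, -0.025, -0.002], [-0.002, 0.0, -1.0]]
force: [-1.3, -3.2, 0.6]
opening: 0.397
```

```bash
python3 -c "
from h import *
mz()
p,d=capture('wrist');cv2.imwrite('pics/w7.png',cv2.resize(p[:,:,::-1],(768,576)))
mz()";sed -i '$d' log.txt; python3 fit.py
```

```text
t 16.42 j6 -23.87 yaw 88.57 Mz 0.341 z 0.1139 F [-1.3 -3.2  0.6] op 0.397 [ 0.6014 -0.1627]
t 16.47 j6 -23.76 yaw 88.46 Mz 0.299 z 0.1139 F [-2.5 -3.3  1.4] op 0.393 [ 0.6014 -0.1627]
base 0.26 contact -61.0 -63.5 -58.0 sse 0.0355 past 37.129999999999995 N 97.20611268982417
base 0.28 contact -56.0 -59.0 -53.0 sse 0.0302 past 32.129999999999995 N 84.1161432998667
base 0.3 contact -51.0 -54.0 -48.5 sse 0.0296 past 27.13 N 71.02617390990923
```

View pics/w7.png

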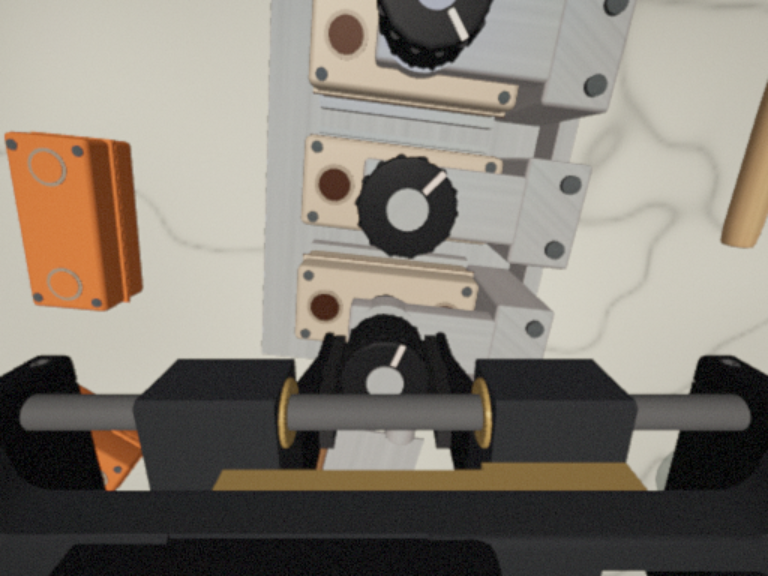

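arm_command(commands=[{"translation":[0,0,0.003],"dr":[0,0,0.4],"jaw":1}])

```text
time_s: 16.55
position: [0.6014, -0.1627, 0.1139]
tcp_rot: [[0.065, 0.998, 0.0], [0.998, -0.065, -0.002], [-0.002, 0.0, -1.0]]
force: [-2.6, -4.5, 2.0]
opening: 0.394
```

```bash
python3 -c "from h import *;mz()"
```

```text
t 16.55 j6 -21.60 yaw 86.29 Mz 0.350 z 0.1139 F [-2.6 -4.5  2. ] op 0.394 [ 0.6014 -0.1627]
```

arm_command(commands=[{"translation":[0,0,0.001],"dr":[0,0,0.2],"jaw":1}])

```text
time_s: 16.63
position: [0.6014, -0.1626, 0.1138]
tcp_rot: [[0.087, 0.996, 0.0], [0.996, -0.087, -0.001], [-0.001, 0.0, -1.0]]
force: [-3.4, -3.0, 2.0]
opening: 0.397
```

```bash
python3 -c "from h import *;mz()"
```

```text
t 16.63 j6 -20.34 yaw 85.03 Mz 0.372 z 0.1138 F [-3.4 -3.   2. ] op 0.397 [ 0.6014 -0.1626]
```

arm_command(commands=[{"translation":[0,0,0.001],"dr":[0,0,0.2],"jaw":1}])

```text
time_s: 16.72
position: [0.6013, -0.1626, 0.1138]
tcp_rot: [[0.107, 0.994, 0.0], [0.994, -0.107, -0.001], [-0.001, 0.0, -1.0]]
force: [-3.9, -3.0, 3.0]
opening: 0.391
```

```bash
python3 -c "from h import *;mz()"; python3 fit.py
```

```text
t 16.72 j6 -19.16 yaw 83.85 Mz 0.442 z 0.1138 F [-3.9 -3.   3. ] op 0.391 [ 0.6013 -0.1626]
base 0.26 contact -57.0 -59.5 -55.0 sse 0.0496 past 37.84 N 99.06488834319816
base 0.28 contact -52.0 -55.0 -49.5 sse 0.0435 past 32.84 N 85.97491895324069
base 0.3 contact -47.5 -50.5 -44.5 sse 0.0419 past 28.34 N 74.19394650227895
```

arm_command(commands=[{"translation":[0,0,-0.004],"dr":[0,0,-0.5],"jaw":1},{"translation":[0,0,-0.004],"dr":[0,0,-0.5],"jaw":1}])

```text
time_s: 16.88
position: [0.6015, -0.1626, 0.1139]
tcp_rot: [[0.002, 1.0, 0.001], [1.0, -0.002, -0.001], [-0.001, 0.001, -1.0]]
force: [-2.7, -3.5, 1.1]
opening: 0.392
```

```bash
cp log.txt log_fwd.txt; python3 -c "from h import *;mz()"
```

```text
t 16.88 j6 -25.25 yaw 89.89 Mz -0.151 z 0.1139 F [-2.7 -3.5  1.1] op 0.392 [ 0.6015 -0.1626]
```

arm_command(commands=[{"translation":[0,0,-0.004],"dr":[0,0,-0.5],"jaw":1}])

```text
time_s: 16.97
position: [0.6015, -0.1626, 0.114]
tcp_rot: [[-0.05, 0.999, 0.001], [0.999, 0.05, -0.001], [-0.001, 0.001, -1.0]]
force: [-2.3, -4.2, 0.9]
opening: 0.395
```

```bash
python3 -c "from h import *;mz()"
```

```text
t 16.97 j6 -28.26 yaw 92.88 Mz -0.185 z 0.1140 F [-2.3 -4.2  0.9] op 0.395 [ 0.6015 -0.1626]
```

arm_command(commands=[{"translation":[0,0,-0.004],"dr":[0,0,-0.5],"jaw":1}])

```text
time_s: 17.05
position: [0.6016, -0.1626, 0.114]
tcp_rot: [[-0.102, 0.995, 0.001], [0.995, 0.102, -0.001], [-0.001, 0.001, -1.0]]
force: [-2.7, -3.8, 1.4]
opening: 0.394
```

```bash
python3 -c "from h import *;mz()"
```

```text
t 17.05 j6 -31.25 yaw 95.87 Mz -0.166 z 0.1140 F [-2.7 -3.8  1.4] op 0.394 [ 0.6016 -0.1626]
```

arm_command(commands=[{"translation":[0,0,-0.004],"dr":[0,0,-0.5],"jaw":1}])

```text
time_s: 17.13
position: [0.6017, -0.1626, 0.1141]
tcp_rot: [[-0.154, 0.988, 0.001], [0.988, 0.154, -0.001], [-0.001, 0.001, -1.0]]
force: [-2.2, -5.6, 0.6]
opening: 0.394
```

```bash
python3 -c "from h import *;mz()"
```

```text
t 17.13 j6 -34.25 yaw 98.87 Mz -0.178 z 0.1141 F [-2.2 -5.6  0.6] op 0.394 [ 0.6017 -0.1626]
```

arm_command(commands=[{"translation":[0,0,-0.004],"dr":[0,0,-0.5],"jaw":1}])

```text
time_s: 17.22
position: [0.6017, -0.1626, 0.1142]
tcp_rot: [[-0.206, 0.979, 0.001], [0.979, 0.206, -0.0], [-0.001, 0.001, -1.0]]
force: [-3.0, -4.5, 1.6]
opening: 0.395
```

```bash
python3 -c "from h import *;mz()"
```

```text
t 17.22 j6 -37.25 yaw 101.86 Mz -0.099 z 0.1142 F [-3.  -4.5  1.6] op 0.395 [ 0.6017 -0.1626]
```

arm_command(commands=[{"translation":[0,0,-0.004],"dr":[0,0,-0.5],"jaw":1},{"translation":[0,0,-0.004],"dr":[0,0,-0.5],"jaw":1}])

```text
time_s: 17.38
position: [0.6019, -0.1625, 0.1143]
tcp_rot: [[-0.307, 0.952, 0.002], [0.952, 0.307, -0.0], [-0.001, 0.001, -1.0]]
force: [-1.9, -3.8, 0.7]
opening: 0.397
```

```bash
python3 -c "from h import *;mz()"
```

```text
t 17.38 j6 -43.25 yaw 107.86 Mz -0.194 z 0.1143 F [-1.9 -3.8  0.7] op 0.397 [ 0.6019 -0.1625]
```

arm_command(commands=[{"translation":[0,0,-0.004],"dr":[0,0,-0.5],"jaw":1},{"translation":[0,0,-0.004],"dr":[0,0,-0.5],"jaw":1}])

```text
time_s: 17.55
position: [0.602, -0.1625, 0.1144]
tcp_rot: [[-0.404, 0.915, 0.002], [0.915, 0.404, -0.0], [-0.001, 0.002, -1.0]]
force: [-1.9, -4.9, 0.6]
opening: 0.395
```

```bash
python3 -c "from h import *;mz()"
```

```text
t 17.55 j6 -49.24 yaw 113.84 Mz -0.191 z 0.1144 F [-1.9 -4.9  0.6] op 0.395 [ 0.602  -0.1625]
```

arm_command(commands=[{"translation":[0,0,-0.004],"dr":[0,0,-0.5],"jaw":1},{"translation":[0,0,-0.004],"dr":[0,0,-0.5],"jaw":1}])

```text
time_s: 17.72
position: [0.6021, -0.1625, 0.1146]
tcp_rot: [[-0.497, 0.868, 0.002], [0.868, 0.497, -0.0], [-0.001, 0.002, -1.0]]
force: [-1.0, -3.8, -1.7]
opening: 0.397
```

```bash
python3 -c "from h import *;mz()"
```

```text
t 17.72 j6 -55.23 yaw 119.83 Mz -0.311 z 0.1146 F [-1.  -3.8 -1.7] op 0.397 [ 0.6021 -0.1625]
```

arm_command(commands=[{"translation":[0,0,-0.004],"dr":[0,0,-0.5],"jaw":1},{"translation":[0,0,-0.004],"dr":[0,0,-0.5],"jaw":1}])

```text
time_s: 17.88
position: [0.6022, -0.1624, 0.1147]
tcp_rot: [[-0.585, 0.811, 0.002], [0.811, 0.585, -0.0], [-0.001, 0.002, -1.0]]
force: [-0.5, -4.1, -1.1]
opening: 0.393
```

```bash
python3 -c "from h import *;mz()"
```

```text
t 17.88 j6 -61.23 yaw 125.82 Mz -0.258 z 0.1147 F [-0.5 -4.1 -1.1] op 0.393 [ 0.6022 -0.1624]
```

arm_command(commands=[{"translation":[0,0,-0.004],"dr":[0,0,-0.5],"jaw":1},{"translation":[0,0,-0.004],"dr":[0,0,-0.5],"jaw":1}])

```text
time_s: 18.05
position: [0.6023, -0.1623, 0.1149]
tcp_rot: [[-0.667, 0.745, 0.003], [0.745, 0.667, 0.0], [-0.002, 0.002, -1.0]]
force: [-0.9, -4.3, -1.1]
opening: 0.39
```

```bash
python3 -c "from h import *;mz()"
```

```text
t 18.05 j6 -67.23 yaw 131.82 Mz -0.322 z 0.1149 F [-0.9 -4.3 -1.1] op 0.390 [ 0.6023 -0.1623]
```

arm_command(commands=[{"translation":[0,0,-0.004],"dr":[0,0,-0.5],"jaw":1}])

```text
time_s: 18.13
position: [0.6024, -0.1622, 0.115]
tcp_rot: [[-0.705, 0.709, 0.003], [0.709, 0.705, 0.0], [-0.002, 0.002, -1.0]]
force: [-0.5, -4.0, -1.8]
opening: 0.393
```

```bash
python3 -c "from h import *;mz()"
```

```text
t 18.13 j6 -70.23 yaw 134.82 Mz -0.306 z 0.1150 F [-0.5 -4.  -1.8] op 0.393 [ 0.6024 -0.1622]
```

arm_command(commands=[{"translation":[0,0,-0.004],"dr":[0,0,-0.5],"jaw":1}])

```text
time_s: 18.22
position: [0.6024, -0.1622, 0.1151]
tcp_rot: [[-0.741, 0.672, 0.003], [0.672, 0.741, 0.0], [-0.002, 0.002, -1.0]]
force: [-0.4, -3.8, -0.3]
opening: 0.392
```

```bash
python3 -c "from h import *;mz()"
```

```text
t 18.22 j6 -73.23 yaw 137.81 Mz -0.306 z 0.1151 F [-0.4 -3.8 -0.3] op 0.392 [ 0.6024 -0.1622]
```

```bash
cat > fit2.py <<'E'
import re,numpy as np
D=np.array([[float(x) for x in re.match(r"t (\S+) j6 (\S+) yaw \S+ Mz (\S+)",l).groups()] for l in open("log.txt")])
D=np.vstack([[13.83,-107.7,.319],D]);t,a,m=D.T;k=.28*np.pi/180
s=np.where((t>16.8)&(t<18.3),-1,1)
c=np.arange(-90,-20,.5)
for nm,bs in (("nobias",[0]),("bias",np.arange(-.05,.051,.005))):
    r=np.array([[((m-.28*s-b-k*np.clip(a-x,0,None))**2).sum() for x in c] for b in bs])
    i=np.unravel_index(r.argmin(),r.shape);sg=r.min()/(len(m)-2)
    ok=c[(r.min(0)<r.min()+sg)];print(nm,bs[i[0]],"contact",c[i[1]],ok.min(),ok.max(),"sd",sg**.5)
E
python3 fit2.py
```

```text
nobias 0 contact -55.0 -56.5 -53.0 sd 0.046514396923575896
bias -2.7755575615628914e-17 contact -55.0 -58.0 -51.5 sd 0.046514396923575896
```

arm_command(commands=[{"translation":[0,0,0.004],"dr":[0,0,0.5],"jaw":1},{"translation":[0,0,0.004],"dr":[0,0,0.5],"jaw":1},{"translation":[0,0,0.004],"dr":[0,0,0.5],"jaw":1},{"translation":[0,0,0.004],"dr":[0,0,0.5],"jaw":1},{"translation":[0,0,0.004],"dr":[0,0,0.5],"jaw":1},{"translation":[0,0,0.004],"dr":[0,0,0.5],"jaw":1},{"translation":[0,0,0.004],"dr":[0,0,0.5],"jaw":1},{"translation":[0,0,0.004],"dr":[0,0,0.5],"jaw":1},{"translation":[0,0,0.004],"dr":[0,0,0.5],"jaw":1}])

```text
time_s: 18.97
position: [0.6019, -0.1625, 0.1144]
tcp_rot: [[-0.354, 0.935, 0.001], [0.935, 0.354, -0.001], [-0.002, 0.001, -1.0]]
force: [-2.5, -4.0, 1.7]
opening: 0.394
```

```bash
python3 -c "from h import *;mz()"
```

```text
t 18.97 j6 -46.05 yaw 110.71 Mz 0.333 z 0.1144 F [-2.5 -4.   1.7] op 0.394 [ 0.6019 -0.1625]
```

arm_command(commands=[{"translation":[0,0,0.004],"dr":[0,0,0.5],"jaw":1},{"translation":[0,0,0.004],"dr":[0,0,0.5],"jaw":1}])

```text
time_s: 19.13
position: [0.6018, -0.1626, 0.1143]
tcp_rot: [[-0.254, 0.967, 0.001], [0.967, 0.254, -0.001], [-0.001, 0.001, -1.0]]
force: [-2.5, -4.1, 0.4]
opening: 0.39
```

```bash
python3 -c "from h import *;mz()"
```

```text
t 19.13 j6 -40.05 yaw 104.72 Mz 0.339 z 0.1143 F [-2.5 -4.1  0.4] op 0.390 [ 0.6018 -0.1626]
```

arm_command(commands=[{"translation":[0,0,0.004],"dr":[0,0,0.5],"jaw":1},{"translation":[0,0,0.004],"dr":[0,0,0.5],"jaw":1}])

```text
time_s: 19.3
position: [0.6017, -0.1626, 0.1141]
tcp_rot: [[-0.152, 0.988, 0.001], [0.988, 0.152, -0.001], [-0.001, 0.001, -1.0]]
force: [-3.1, -3.9, 1.0]
opening: 0.393
```

```bash
python3 -c "from h import *;mz()"
```

```text
t 19.30 j6 -34.06 yaw 98.73 Mz 0.380 z 0.1141 F [-3.1 -3.9  1. ] op 0.393 [ 0.6017 -0.1626]
```

arm_command(commands=[{"translation":[0,0,0.004],"dr":[0,0,0.5],"jaw":1}])

```text
time_s: 19.38
position: [0.6016, -0.1626, 0.1141]
tcp_rot: [[-0.1, 0.995, 0.001], [0.995, 0.1, -0.001], [-0.001, 0.001, -1.0]]
force: [-2.5, -4.2, 2.1]
opening: 0.397
```

```bash
python3 -c "from h import *;mz()"
```

```text
t 19.38 j6 -31.06 yaw 95.73 Mz 0.410 z 0.1141 F [-2.5 -4.2  2.1] op 0.397 [ 0.6016 -0.1626]
```

arm_command(commands=[{"translation":[0,0,0.004],"dr":[0,0,0.5],"jaw":1}])

```text
time_s: 19.47
position: [0.6015, -0.1626, 0.114]
tcp_rot: [[-0.048, 0.999, 0.001], [0.999, 0.048, -0.001], [-0.001, 0.0, -1.0]]
force: [-3.2, -4.6, 1.6]
opening: 0.395
```

```bash
python3 -c "from h import *;mz()"
```

```text
t 19.47 j6 -28.06 yaw 92.74 Mz 0.432 z 0.1140 F [-3.2 -4.6  1.6] op 0.395 [ 0.6015 -0.1626]
```

arm_command(commands=[{"translation":[0,0,0.004],"dr":[0,0,0.5],"jaw":1}])

```text
time_s: 19.55
position: [0.6015, -0.1626, 0.1139]
tcp_rot: [[0.004, 1.0, 0.0], [1.0, -0.004, -0.001], [-0.001, 0.0, -1.0]]
force: [-3.5, -3.8, 2.9]
opening: 0.393
```

```bash
python3 -c "from h import *;mz()"; python3 fit2.py
```

```text
t 19.55 j6 -25.06 yaw 89.74 Mz 0.408 z 0.1139 F [-3.5 -3.8  2.9] op 0.393 [ 0.6015 -0.1626]
nobias 0 contact -55.0 -56.5 -53.5 sd 0.04285477517372013
bias -2.7755575615628914e-17 contact -55.0 -58.0 -52.0 sd 0.04285477517372013
```

arm_command(commands=[{"translation":[0,0,0.003],"dr":[0,0,0.4],"jaw":1},{"translation":[0,0,0.002],"dr":[0,0,0.25],"jaw":1}])

```text
time_s: 19.72
position: [0.6014, -0.1626, 0.1138]
tcp_rot: [[0.072, 0.997, 0.0], [0.997, -0.072, -0.001], [-0.001, 0.0, -1.0]]
force: [-3.5, -4.8, 2.3]
opening: 0.394
```

```bash
python3 -c "from h import *;mz()"
```

```text
t 19.72 j6 -21.21 yaw 85.89 Mz 0.449 z 0.1138 F [-3.5 -4.8  2.3] op 0.394 [ 0.6014 -0.1626]
```

arm_command(commands=[{"translation":[0,0,0],"dr":[0,0,0],"jaw":1},{"translation":[0,0,0],"dr":[0,0,0],"jaw":1},{"translation":[0,0,0],"dr":[0,0,0],"jaw":1},{"translation":[0,0,0],"dr":[0,0,0],"jaw":1}])

```text
time_s: 20.05
position: [0.6014, -0.1626, 0.1138]
tcp_rot: [[0.07, 0.998, 0.0], [0.998, -0.07, -0.001], [-0.001, 0.0, -1.0]]
force: [-4.5, -4.3, 1.8]
opening: 0.39
```

```bash
python3 -c "from h import *;mz()"
```

```text
t 20.05 j6 -21.30 yaw 85.97 Mz 0.308 z 0.1138 F [-4.5 -4.3  1.8] op 0.390 [ 0.6014 -0.1626]
```

arm_command(commands=[{"translation":[0,0,0],"dr":[0,0,0],"jaw":0.4},{"translation":[0,0,0],"dr":[0,0,0],"jaw":0.35},{"translation":[0,0,0],"dr":[0,0,0],"jaw":0.35},{"translation":[0,0,0],"dr":[0,0,0],"jaw":0.35}])

```text
time_s: 20.38
position: [0.6024, -0.1612, 0.1134]
tcp_rot: [[0.073, 0.997, 0.002], [0.997, -0.073, 0.001], [0.001, 0.002, -1.0]]
force: [-1.0, 0.4, 0.3]
opening: 0.6
```

```bash
python3 -c "from h import *;mz();show()"
```

```text
t 20.38 j6 -21.21 yaw 85.84 Mz 0.029 z 0.1134 F [-1.   0.4  0.3] op 0.600 [ 0.6024 -0.1612]
t 20.3833 clampframe [0.0003 0.0012 0.0994] z 0.1134
[[-0.06, 0.998, 0.002], [0.998, 0.06, 0.001], [0.001, 0.002, -1.0]] F [-1.02  0.25  0.32] M [-0.104 -0.077  0.029] j [-25.3  38.4  88.    0.1  53.5 -21.2] 0.5997455059764412
```

arm_command(commands=[{"translation":[0,0,-0.4],"dr":[0,0,0],"jaw":0.35},{"translation":[0,0,-0.6],"dr":[0,0,0],"jaw":0.35},{"translation":[0,0,-0.9],"dr":[0,0,0],"jaw":0.35},{"translation":[0,0,-0.9],"dr":[0,0,0],"jaw":0.35},{"translation":[0,0,-0.9],"dr":[0,0,0],"jaw":0.35},{"translation":[0,0,-0.5],"dr":[0,0,0],"jaw":0.35},{"translation":[0,0,0],"dr":[0,0,0],"jaw":0.35},{"translation":[0,0,0],"dr":[0,0,0],"jaw":0.35}])

```text
time_s: 21.05
position: [0.6025, -0.1617, 0.2196]
tcp_rot: [[0.072, 0.997, 0.004], [0.997, -0.072, -0.001], [-0.0, 0.004, -1.0]]
force: [-0.1, 0.0, -0.4]
opening: 0.648
```

```bash
python3 - <<'E'
from h import *
show()
T=wristT();p,d=capture("wrist");np.savez("pics/w8.npz",T=T,d=d,p=p);cv2.imwrite('pics/w8.png',cv2.resize(p[:,:,::-1],(768,576)))
E
```

```text
t 21.05 clampframe [0.0004 0.0007 0.2056] z 0.2196
[[-0.06, 0.998, 0.004], [0.998, 0.06, 0.0], [-0.0, 0.004, -1.0]] F [-0.1  -0.01 -0.42] M [-0.    -0.093  0.012] j [-25.3  30.7  83.1   0.1  65.9 -21.2] 0.6480644004507007
```

View pics/w8.png

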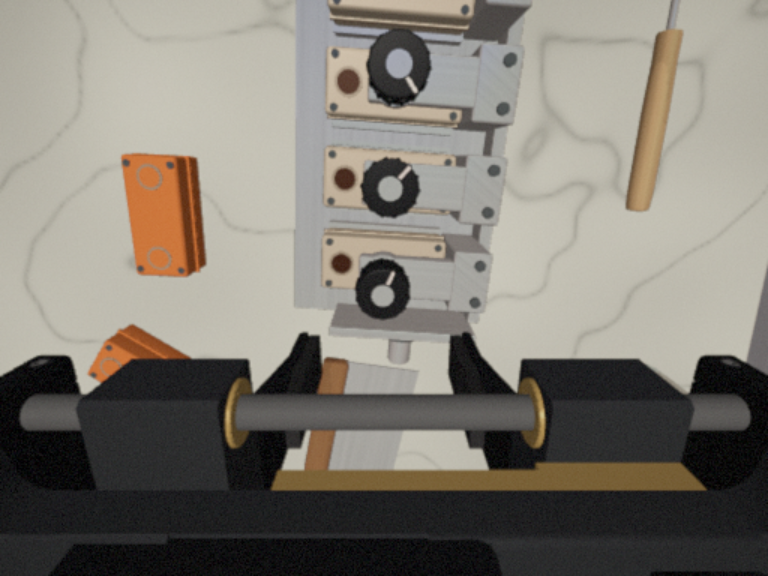

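The slipped mould's front edge (column 322) lines up with its neighbours (325 and 328), so it is home. The knob is free and the gripper is clear.

```bash
python3 -c "
from rig import *
print(hand_in())"
```

```text
the job is handed in; nothing more can be done
None
```

I pushed the slipped mould, the end one on the robot's right, home with closed fingers. It slid about 19 mm, then stopped while the push force climbed from about 4 N to 13 N, well below the 35 N limit. I then turned its hand-screw clockwise and let go. I handed in at about 21 s of the 72 s; the hand-in gave no verdict.

**Clamping:** the torque readings were noisy (about 0.045 Nm). The first forward pass did not show clearly where the pad began to bear, so I backed off into free turning and came forward again. Fitting all the readings together put contact at a wrist angle (last joint) of -55° ± 2–3°. I stopped about 34° past that, an estimated 0.165 Nm above free turning, or about 88 N. That force is worked out from torque and angle, not measured directly. The last reading while turning was 0.449 Nm, against about 0.445 Nm expected.

**Last checks:**
- **Mould:** its front edge lines up with its neighbours in the last wrist picture.
- **Knob:** its mark turned with the gripper, so the grip did not slip visibly.
- **Gripper:** after release it is about 10 cm above the knob, and the force reading is near zero.
- **Neighbours and loose things:** I planned for clearance and saw no sign of contact with the other clamps. I did not measure again where the spare mould half and scraper lie, but the arm never went near table height beside them.

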